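# Press washed felt wheels flat

## Task

The washed felt polishing wheels have drained. Clear the compound tin off the round steel bench block and stand it flat on the bench well clear of it, slide every one of them off the slanting rod of the drain stand and stack them flat and well centred on the block, then stand the brass weight, knob up and centred, on top of the stack so that they dry flat. Leave the jar, the tub, the soldering slab and the hammer where they are.

Things in the scene. Friction and masses are not known exactly. Their poses are not given: they have to be found in the camera images.
- stand: drain stand, fixed: a white enamel drip tray 150 x 96 x 12 mm with a wooden post 112 mm high at one end, and a round steel rod, 10 mm thick, running out of a 38 mm steel boss on the post and slanting up at 30 degrees over the tray to its open end. The post stands on the side nearer the robot, the open end points away from it. Origin on the bench; the rod rises in the stand's x-z plane, towards its +x, the tray reaches from x = -60 to +90 mm, the post from x = -98 to -62 mm
- rod_root (a point): point on the rod's axis where it leaves the boss (fixed end), 95 mm above the bench; the rod runs from here 120 mm to rod_tip
- rod_tip (a point): centre of the rod's open end, 155 mm above the bench
- block: round steel bench block on a rubber foot, fixed, 62 mm across (foot 64 mm) and 34 mm high, flat top. Origin at the centre of its underside
- block_top (a point): centre of the flat top of the bench block, 34 mm above the bench
- weight: brass pressing weight, 0.6 kg: a round body 60 mm across and 26 mm high with a knob on top, 25 mm across, from 38 to 60 mm above its underside, on an 18 mm neck. Origin at the centre of its flat underside, z up through the knob. Stands on the bench at the start
- tin: shut round aluminium tin of polishing compound, 60 mm across, 26 mm high, 0.15 kg. Origin at the centre of its underside, z up. Stands on the bench block at the start
- jar: glass jar with a steel lid, 68 mm across, 100 mm high; bystander. Origin at the centre of its underside
- tub: white plastic tub with a lid, 90 mm across, 83 mm high; bystander. Origin at the centre of its underside
- slab: grey soldering slab 140 x 80 x 34 mm; bystander. Origin at the centre of its underside, long side along its x
- hammer: bench hammer lying flat, 220 mm long; bystander. Lies along its x, handle towards -x
- wheel1: washed hard-felt polishing wheel: cream disc 64 mm across, 14 mm thick, 16 mm bore, 40 g, rigid, grippy; either face may be up. Origin at the centre of one face, z along its axis through the wheel (its middle is 7 mm up z). Starts hung by its bore on the rod, its axis 3 mm below the rod's, z to the open end, neighbours at least 6 mm off; stays where it is on the rod until moved. May be absent
- wheel2: another wheel just like wheel1, described there, its origin and axes too. May be absent
- wheel3: another wheel just like wheel1, described there, its origin and axes too. May be absent
- wheel4: another wheel just like wheel1, described there, its origin and axes too. May be absent
- wheel5: another wheel just like wheel1, described there, its origin and axes too. May be absent

How it is judged:
By the outcome, as a careful person would: the job done as asked, in the order asked, and still so for the second after the job is handed in, with the robot touching nothing.
Of wheel1, wheel2, wheel3, wheel4, wheel5 only 3 to 5 are there at a start; the rules pass over those that are not, and their reading is None.
At some moment in a run one of tin may be knocked a few centimetres aside while the robot is not near it.
Once in a run the grip may slacken for a moment while it holds something.
It also fails if it takes over 210 s, if anything falls off the work surface, if the arm or the gripper's body presses on something with over 40 N, if the wrist force passes 120 N, or if a joint passes its speed limit or range.

## Robot

A 6-joint arm with a two-finger parallel gripper is mounted at the origin on the work surface. World frame = base frame: x ahead of the robot, y to its left, z up, the work surface at z = 0. Lengths are in m, angles in rad, forces in N, time in s.
With the tool pointing down it reaches from about 0.3 to 0.775 m from the base axis. Payload 14.6 kg.
Tool frame: the origin (TCP) lies on the centre line of the jaws, within the pads' length; the fingertips stand 19 mm ahead of it and the grasp point (between the pads) is the TCP; y points along the fingers, x is the direction in which the jaws open and shut, and the axes are right-handed (so a half turn about y gives the same grasp; the last joint's range is limited). The gripper opens to 94 mm and grips with 3 to 60 N. Pads are 16 mm wide; open, the fingers measure 119 mm over their backs; the gripper's body (75 mm by 177 mm) begins 78 mm behind the grasp point.
Start: joints at [1.04, 0.3, 1.521, -0, 1.321, -0.067], TCP at [0.246, 0.492, 0.224] pointing down, gripper open.
Joint ranges: [-3.03, 3.03], [-0.79, 2.21], [0.23, 2.52], [-1.04, 4.18], [0, 3.07], [-2.55, 2.55]. Speed limits (rad/s): [2.22, 2.22, 2.57, 3.14, 3.14, 3.14].

## Interface

Orientations are given as [roll, pitch, yaw] about the fixed x, y, z axes, in that order (R = Rz(yaw) Ry(pitch) Rx(roll)).
In Python, from station import get_obs, cams, workorder gives the robot as it stands.
- The arm moves only by the shell command python3 -m handwheel 'ROWS' [FORCE]. ROWS is JSON, a list of rows, each an object of numbers: "fingers": the opening, from -1 (shut) to 1 (fully open); "x", "y", "z": the shift along the tool's x, y, z in m; "spin": the turn about the tool's y in degrees. In form: [{"fingers": .., "x": .., "y": .., "z": .., "spin": ..}, ...]. A call has exactly 10 rows; each row is the pose to reach, as a shift and turn from the pose commanded when the call began, along the tool's axes at that moment; what a row does not reach only later rows make up. A row lasts 1/10 s, in which the tool goes at most 50 mm and 8.59 degrees, less where a joint would pass 70% of its speed; a pose out of reach is approached as far as the arm can. A call with a gripper value outside its range is refused whole. The fingers move at their own pace and stop on an object; FORCE is the grip in N (left out, the last holds). Time passes only in rows, so rows that repeat a pose let the fingers close, or fill a call up. It gives the time, the measured TCP pose, the force and the opening at its end, in the units of the state.
- get_obs(): the state, without advancing time (a new reading comes with each control period).
- cams.camera(name): name is "side" or "top"; returns (picture, depth): 420x560x3 uint8, red, green, blue; 420x560 float32, m along the optical axis (not along the pixel's ray), 0 where there is no reading.
- cams.get_calibration(name): a dict with "fx", "fy", "cx", "cy" (pixels), "view" (4x4, takes a point from world to camera coordinates). Camera axes: x right, y down, z forward; pixel columns grow to the right and rows downward; lengths in m; the calibration is good to about 2 mm. A picture is of the moment at which its call begins. get_calibration takes no time and is no camera call.
- workorder.hand_in(): hands the job in, once; it reports no verdict.
The state is a dict: "time_s": time; "qpos": joint angles; "joint_vel": joint speeds; "tau": joint torques, N m; "ee_pos": TCP position; "eef_rot": TCP orientation; "force": force on the tool from outside, world axes, zero at the start; "moment": the same for the moment, N m; "grip_width": finger opening in m.
Only numpy, scipy, OpenCV 4.12 (cv2) and the standard library are available. Lean on these libraries where they do the work, as an engineer would, in place of code of your own. Each camera call takes 0.05 s, during which the arm holds its last target. There are 200 camera calls.

## Working session

There is one attempt and no reset: what is moved stays moved. The work goes in short steps, Python scripts to look and compute and a shell command to move; the robot and the scene stay as the last step left them, time stands still between calls to the robot, and variables do not carry over. Pictures are saved under pics/ and viewed, about 12 in all and at most 16, crops included, and the job is handed in when it is done.

```bash
ls; mkdir -p pics; python3 - <<'E'
from station import get_obs,cams
import cv2,numpy as np
print(get_obs())
for n in("side","top"):
    p,d=cams.camera(n);cv2.imwrite(f"pics/{n}0.png",p[:,:,::-1]);np.save(f"pics/{n}0.npy",d)
    c=cams.get_calibration(n);print(n,c)
E
```

```text
pics
{'time_s': 0.0, 'qpos': array([ 1.04040816e+00,  3.00446031e-01,  1.52159332e+00, -9.79114986e-06,
        1.32070594e+00, -6.65938990e-02]), 'joint_vel': array([-0.00135729, -0.00086433,  0.00024064, -0.00108605,  0.00175863,
        0.00123038]), 'tau': array([-2.29841258e-03, -5.31817245e+01, -3.52729583e+01,  7.07413908e-02,
        2.44004151e-02, -5.02975786e-05]), 'ee_pos': array([0.24591574, 0.49168374, 0.22389489]), 'eef_rot': array([-1.57072909e+00,  1.15071460e-03,  1.10700452e+00]), 'force': array([-0.13355041,  0.87209787,  0.4773641 ]), 'moment': array([0.00655531, 0.05338015, 0.02917056]), 'grip_width': 0.0941612295845547}
side {'fx': 507.3020972600124, 'fy': 507.3020972600124, 'cx': 283.89351766573384, 'cy': 213.35817882669488, 'view': array([[-0.94271667, -0.33356003,  0.00479565,  0.56140438],
       [-0.24782289,  0.6906359 , -0.67941583,  0.24020651],
       [ 0.22331392, -0.64168509, -0.73373778,  1.34986083],
       [ 0.        ,  0.        ,  0.        ,  1.        ]])}
top {'fx': 391.5405270677292, 'fy': 391.5405270677292, 'cx': 275.81169137218683, 'cy': 209.50383739690898, 'view': array([[ 0.02732313, -0.99957071,  0.010576  ,  0.00186076],
       [-0.99669245, -0.02805144, -0.07627107,  0.59371098],
       [ 0.076535  , -0.00845705, -0.99703103,  1.1967362 ],
       [ 0.        ,  0.        ,  0.        ,  1.        ]])}
```

View pics/side0.png

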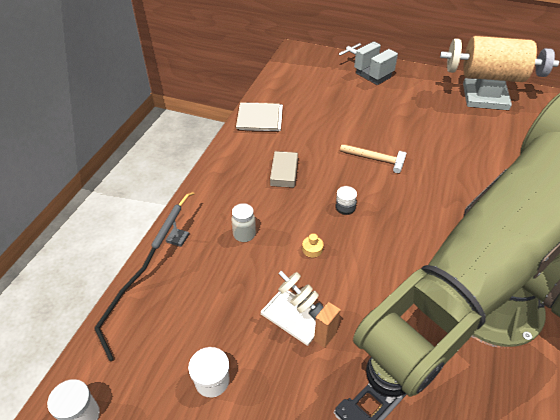

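View pics/top0.png

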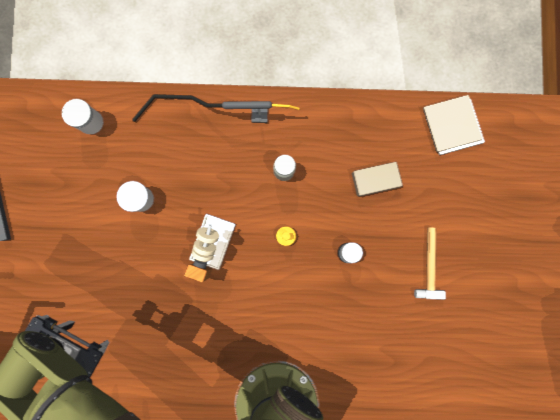

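```bash
cat > h.py <<'E'
import numpy as np,cv2
from station import get_obs,cams
def look(n):
    p,d=cams.camera(n); return p,d,cloud(n,d)
def cloud(n,d):
    c=cams.get_calibration(n);v,u=np.mgrid[:420,:560]
    P=np.stack([(u-c['cx'])/c['fx']*d,(v-c['cy'])/c['fy']*d,d],-1)
    V=c['view'];W=(P-V[:3,3])@V[:3,:3]   # R^T (p-t)
    W[d==0]=np.nan;return W
def ray(n,u,v,z):
    c=cams.get_calibration(n);V=c['view'];R=V[:3,:3]
    o=-R.T@V[:3,3];r=R.T@np.array([(u-c['cx'])/c['fx'],(v-c['cy'])/c['fy'],1]);return o+r*(z-o[2])/r[2]
def proj(n,p):
    c=cams.get_calibration(n);V=c['view'];q=V[:3,:3]@np.asarray(p)+V[:3,3];return c['fx']*q[0]/q[2]+c['cx'],c['fy']*q[1]/q[2]+c['cy']
def circ(W,x,y,r,z0,z1):
    "disc of points near (x,y) with height in band: centre by minEnclosingCircle"
    m=(np.hypot(W[...,0]-x,W[...,1]-y)<r)&(W[...,2]>z0)&(W[...,2]<z1)
    q=W[m]; 
    if len(q)<8:return len(q)
    (cx,cy),rr=cv2.minEnclosingCircle(q[:,:2].astype(np.float32));return len(q),round(cx,4),round(cy,4),round(rr,4),np.round(q.mean(0),4),round(np.median(q[:,2]),4)
E
python3 - <<'E'
from h import *
for n in("top","side"):
    d=np.load(f"pics/{n}0.npy");W=cloud(n,d);np.save(f"pics/{n}W.npy",W)
W=np.load("pics/topW.npy")
pts=dict(tin=(351,253),weight=(286,236),jar=(285,167),tub=(133,196),slab=(378,179),hammer=(432,270),post=(195,273),w1=(205,249),w2=(207,236),tip=(210,226),bench=(300,300))
for k,(u,v) in pts.items(): print(k,W[v,u].round(4))
x,y=W[253,351,:2];print("tin",circ(W,x,y,.05,.05,.075));print("tinS",circ(np.load("pics/sideW.npy"),x,y,.05,.05,.075))
x,y=W[236,286,:2];print("weight body",circ(W,x,y,.05,.018,.034),"knob",circ(W,x,y,.05,.05,.075))
t=cv2.imread("pics/top0.png")[205:290,170:250];s=cv2.imread("pics/side0.png")[260:350,255:345]
cv2.imwrite("pics/c0.png",np.hstack([cv2.resize(a,(400,400),interpolation=cv2.INTER_CUBIC) for a in(t,s)]))
E
```

```text
tin [ 0.4662 -0.2094  0.0646]
weight [ 0.5116 -0.0142  0.0592]
jar [ 0.7132 -0.0046  0.102 ]
tub [0.6168 0.4416 0.084 ]
slab [ 0.6963 -0.2964  0.0361]
hammer [ 0.4197 -0.4683  0.0254]
post [0.399  0.2439 0.1117]
w1 [0.4685 0.2139 0.1378]
w2 [0.5047 0.2075 0.1523]
tip [0.5324 0.1994 0.1581]
bench [ 0.3148 -0.0648  0.0033]
tin (315, 0.4683, -0.212, 0.03, array([ 0.4683, -0.2115,  0.0598]), np.float64(0.0599))
tinS (248, 0.4717, -0.2096, 0.0328, array([ 0.4689, -0.207 ,  0.059 ]), np.float64(0.0591))
weight body (236, 0.5129, -0.0129, 0.0297, array([ 0.5124, -0.0126,  0.0273]), np.float64(0.027)) knob (52, 0.5131, -0.0127, 0.0116, array([ 0.5131, -0.0127,  0.0581]), np.float64(0.0579))
```

View pics/c0.png

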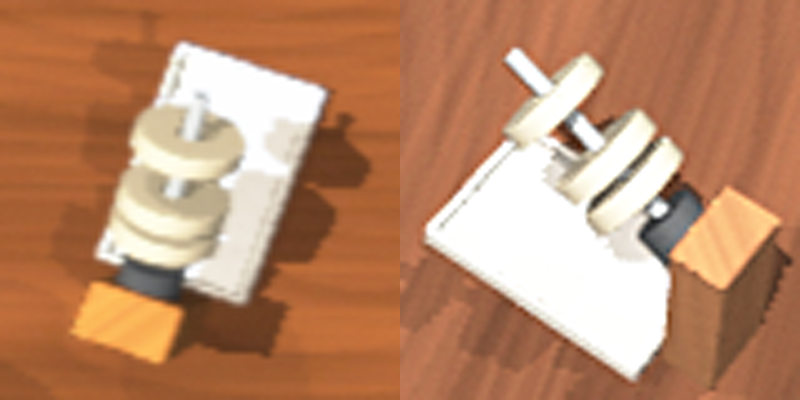

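```bash
python3 - <<'E'
from h import *
T=np.load("pics/topW.npy");S=np.load("pics/sideW.npy")
m=(np.hypot(T[...,0]-.399,T[...,1]-.244)<.035)&(abs(T[...,2]-.112)<.004)
post=cv2.minAreaRect(T[m][:,:2].astype(np.float32));print("post",post)
im={n:cv2.imread(f"pics/{n}0.png").astype(int) for n in("top","side")}
for n,W in(("top",T),("side",S)):
    b,g,r=np.moveaxis(im[n],2,0)
    near=np.hypot(W[...,0]-.48,W[...,1]-.21)<.12
    tm=near&(abs(W[...,2]-.009)<.008)&(b>150)
    q=W[tm];print(n,"tray",len(q),cv2.minAreaRect(q[:,:2].astype(np.float32)))
    rm=near&(W[...,2]>.12)&(abs(r-b)<25);print("rod",rm.sum(),W[rm].round(3)[:30:3].tolist())
E
```

```text
post ((0.4060978591442108, 0.24296371638774872), (0.05519295111298561, 0.0507662296295166), 74.1682357788086)
top tray 699 ((0.4897492229938507, 0.21590393781661987), (0.09767278283834457, 0.15126636624336243), 71.5036392211914)
rod 128 [[0.538, 0.203, 0.153], [0.535, 0.202, 0.157], [0.532, 0.205, 0.157], [0.533, 0.198, 0.15], [0.53, 0.202, 0.157], [0.527, 0.205, 0.155], [0.524, 0.209, 0.145], [0.521, 0.209, 0.15], [0.522, 0.201, 0.145], [0.519, 0.203, 0.15]]
side tray 1383 ((0.4834698736667633, 0.1950291395187378), (0.14989972114562988, 0.1548522710800171), 70.1082992553711)
rod 401 [[0.535, 0.202, 0.159], [0.535, 0.203, 0.156], [0.536, 0.206, 0.156], [0.529, 0.203, 0.155], [0.532, 0.209, 0.157], [0.526, 0.205, 0.156], [0.533, 0.207, 0.15], [0.525, 0.208, 0.155], [0.499, 0.204, 0.163], [0.493, 0.198, 0.157]]
```

```bash
cat >> h.py <<'E'
a=np.deg2rad(-18.5);O=np.array([.4755,.2207,0]);U=np.array([np.cos(a),np.sin(a),0]);N=np.array([-np.sin(a),np.cos(a),0]);Z=np.array([0,0,1.])
A=np.cos(np.pi/6)*U+.5*Z;B=-.5*U+np.cos(np.pi/6)*Z;ROOT=O-.044*U+.095*Z
def rodc(W): q=W-ROOT; return q@A,q@N,q@B
E
python3 - <<'E'
from h import *
for n in("top","side"):
    W=np.load(f"pics/{n}W.npy");s,t,b=rodc(W);rho=np.hypot(t,b+.003)
    m=(rho<.036)&(rho>.016)&(s>-.005)&(s<.14)
    print(n,np.histogram(s[m]*1e3,bins=np.arange(-5,140,3))[0].tolist())
    k=(rho<.011)&(s>.0)&(s<.14);print(" rod t,b,max s",np.median(t[k]),np.median(b[k]),s[k].max())
    for lo,hi in((10,27),(27,50),(50,110)):
        k=m&(s>lo/1e3)&(s<hi/1e3); print(" t range",lo,np.percentile(t[k],[1,99]).round(4),"s",np.percentile(s[k],[2,98]).round(4), "bmax",b[k].max().round(4),rho[k].max())
E
```

```text
top [11, 9, 17, 5, 0, 0, 0, 3, 18, 16, 18, 29, 48, 2, 3, 16, 20, 21, 45, 98, 8, 0, 0, 0, 0, 0, 0, 0, 2, 14, 20, 27, 44, 115, 8, 0, 0, 0, 0, 0, 0, 0, 0, 0, 0, 0, 0, 0]
 rod t,b,max s -0.0007168401577569191 0.0013425537886695498 0.12330095960780557
 t range 10 [-0.0313  0.0242] s [0.0178 0.0265] bmax 0.0283 0.033091341383921696
 t range 27 [-0.032   0.0298] s [0.0274 0.0496] bmax 0.0306 0.03369715135245231
 t range 50 [-0.0309  0.0295] s [0.0506 0.0971] bmax 0.0302 0.035668952166236216
side [18, 15, 26, 8, 0, 0, 0, 0, 27, 32, 36, 30, 69, 2, 1, 30, 32, 31, 32, 71, 0, 0, 0, 0, 0, 0, 0, 0, 0, 33, 32, 32, 30, 61, 1, 0, 0, 0, 0, 0, 0, 0, 0, 0, 0, 0, 0, 0]
 rod t,b,max s 0.003013407917904276 0.0007394927453721334 0.12404845640973575
 t range 10 [-0.0237  0.033 ] s [0.0196 0.0269] bmax 0.0292 0.03363463184987442
 t range 27 [-0.026  0.033] s [0.0275 0.0493] bmax 0.0294 0.03551829164909265
 t range 50 [-0.0256  0.0333] s [0.0503 0.0963] bmax 0.0292 0.03582450160904829
```

```bash
cat >> h.py <<'E'
from scipy.spatial.transform import Rotation as Ro
def to(p,yaw=None,o=None):
    o=o or get_obs();R=Ro.from_euler('xyz',o['eef_rot']).as_matrix();d=R.T@(np.asarray(p)-o['ee_pos'])
    y=np.arctan2(R[1,0],R[0,0]);print("t",round(o['time_s'],2),"pos",o['ee_pos'].round(4),"yaw",np.rad2deg(y).round(2),"w",round(o['grip_width'],4),"F",o['force'].round(1),"-> x,y,z mm",(d*1e3).round(1),"spin",None if yaw is None else np.rad2deg(y).round(2)-yaw)
E
python3 -m handwheel '[{"fingers":1,"x":-0.03,"y":0,"z":-0.03,"spin":-4},{"fingers":1,"x":-0.06,"y":0,"z":-0.06,"spin":-8.1},{"fingers":1,"x":-0.09,"y":0,"z":-0.09,"spin":-8.1},{"fingers":1,"x":-0.12,"y":0,"z":-0.12,"spin":-8.1},{"fingers":1,"x":-0.15,"y":0,"z":-0.15,"spin":-8.1},{"fingers":1,"x":-0.18,"y":0,"z":-0.18,"spin":-8.1},{"fingers":1,"x":-0.21,"y":0,"z":-0.21,"spin":-8.1},{"fingers":1,"x":-0.24,"y":0,"z":-0.24,"spin":-8.1},{"fingers":1,"x":-0.26,"y":0,"z":-0.26,"spin":-8.1},{"fingers":1,"x":-0.27,"y":0,"z":-0.27,"spin":-8.1}]' 20
python3 -c "
from h import *
to([.4685,-.211,.16],71.5)"
```

```text
time_s: 1.1
ee_pos: [0.367, 0.1277, 0.2243]
eef_rot: [-1.571, 0.0, 1.246]
force: [-0.6, -0.8, 1.5]
grip_width: 0.0942
t 1.1 pos [0.367  0.1277 0.2243] yaw 71.41 w 0.0942 F [-0.6 -0.8  1.5] -> x,y,z mm [-288.6   64.4 -204.1] spin -0.09000000000000341
```

```bash
python3 -m handwheel '[{"fingers":1,"x":-0.03,"y":0,"z":-0.02,"spin":0},{"fingers":1,"x":-0.06,"y":0,"z":-0.043,"spin":0},{"fingers":1,"x":-0.09,"y":0,"z":-0.064,"spin":0},{"fingers":1,"x":-0.13,"y":0.01,"z":-0.092,"spin":0},{"fingers":1,"x":-0.17,"y":0.02,"z":-0.12,"spin":0},{"fingers":1,"x":-0.21,"y":0.03,"z":-0.148,"spin":0},{"fingers":1,"x":-0.25,"y":0.05,"z":-0.176,"spin":0},{"fingers":1,"x":-0.275,"y":0.06,"z":-0.194,"spin":0},{"fingers":1,"x":-0.2886,"y":0.064,"z":-0.2041,"spin":0},{"fingers":1,"x":-0.2886,"y":0.064,"z":-0.2041,"spin":0}]'
python3 - <<'E'
from h import *
p,d,W=look("side");cv2.imwrite("pics/s1.png",p[150:250,290:430,::-1].repeat(4,0).repeat(4,1))
print(circ(W,.4685,-.211,.05,.05,.07))
to([.4685,-.211,.057],71.5)
E
```

```text
time_s: 2.1
ee_pos: [0.4688, -0.2097, 0.1597]
eef_rot: [-1.569, -0.0, 1.247]
force: [0.8, 1.0, 0.2]
grip_width: 0.0939
(251, 0.4672, -0.2099, 0.033, array([ 0.4688, -0.2065,  0.0592]), np.float64(0.0596))
t 2.15 pos [ 0.4687 -0.2085  0.1603] yaw 71.48 w 0.0942 F [ 0.2  0.4 -0.2] -> x,y,z mm [ -2.4 103.3  -0.7] spin -0.01999999999999602
```

View pics/s1.png

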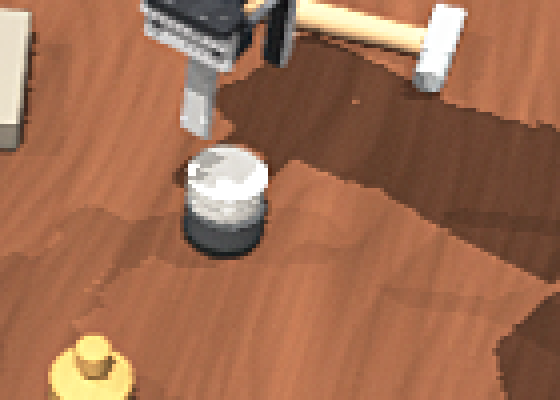

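```bash
python3 -m handwheel '[{"fingers":1,"x":-0.002,"y":0.02,"z":0,"spin":0},{"fingers":1,"x":-0.002,"y":0.05,"z":0,"spin":0},{"fingers":1,"x":-0.002,"y":0.08,"z":0,"spin":0},{"fingers":1,"x":-0.002,"y":0.095,"z":0,"spin":0},{"fingers":1,"x":-0.002,"y":0.103,"z":0,"spin":0},{"fingers":0.1,"x":-0.002,"y":0.103,"z":0,"spin":0},{"fingers":0.1,"x":-0.002,"y":0.103,"z":0,"spin":0},{"fingers":0.1,"x":-0.002,"y":0.103,"z":0,"spin":0},{"fingers":0.1,"x":-0.002,"y":0.103,"z":0,"spin":0},{"fingers":0.1,"x":-0.002,"y":0.103,"z":0,"spin":0}]' 20
python3 -m handwheel '[{"fingers":0.1,"x":0,"y":0,"z":0,"spin":0},{"fingers":0.1,"x":0,"y":0,"z":0,"spin":0},{"fingers":0.1,"x":0,"y":-0.01,"z":0,"spin":0},{"fingers":0.1,"x":0,"y":-0.02,"z":0,"spin":0},{"fingers":0.1,"x":0,"y":-0.03,"z":0,"spin":0},{"fingers":0.1,"x":0,"y":-0.04,"z":0,"spin":0},{"fingers":0.1,"x":0,"y":-0.05,"z":0,"spin":0},{"fingers":0.1,"x":0,"y":-0.05,"z":0,"spin":0},{"fingers":0.1,"x":0,"y":-0.05,"z":0,"spin":0},{"fingers":0.1,"x":0,"y":-0.05,"z":0,"spin":0}]' 
python3 - <<'E'
from h import *
p,d,W=look("side")
x,y,z=get_obs()['ee_pos'];print(circ(W,x,y,.06,.06,.13))
to([.34,-.10,z],71.5)
E
```

```text
time_s: 3.15
ee_pos: [0.4685, -0.2109, 0.0581]
eef_rot: [-1.572, 0.0, 1.248]
force: [-1.7, 0.8, 5.1]
grip_width: 0.0592
time_s: 4.15
ee_pos: [0.468, -0.2106, 0.107]
eef_rot: [-1.57, -0.0, 1.248]
force: [0.6, 0.8, -1.4]
grip_width: 0.0591
(302, 0.4685, -0.2081, 0.0468, array([ 0.4629, -0.1991,  0.1072]), np.float64(0.1078))
t 4.2 pos [ 0.468  -0.2106  0.107 ] yaw 71.52 w 0.0596 F [-0.3 -0.4 -1.8] -> x,y,z mm [6.430e+01 1.000e-01 1.564e+02] spin 0.01999999999999602
```

```bash
python3 -m handwheel '[{"fingers":0.1,"x":0.008,"y":0,"z":0.02,"spin":0},{"fingers":0.1,"x":0.016,"y":0,"z":0.04,"spin":0},{"fingers":0.1,"x":0.024,"y":0,"z":0.06,"spin":0},{"fingers":0.1,"x":0.032,"y":0,"z":0.08,"spin":0},{"fingers":0.1,"x":0.04,"y":0,"z":0.1,"spin":0},{"fingers":0.1,"x":0.048,"y":0,"z":0.12,"spin":0},{"fingers":0.1,"x":0.056,"y":0,"z":0.14,"spin":0},{"fingers":0.1,"x":0.062,"y":0,"z":0.153,"spin":0},{"fingers":0.1,"x":0.064,"y":0.01,"z":0.156,"spin":0},{"fingers":0.1,"x":0.064,"y":0.02,"z":0.156,"spin":0}]'
python3 -m handwheel '[{"fingers":0.1,"x":0,"y":0.015,"z":0,"spin":0},{"fingers":0.1,"x":0,"y":0.03,"z":0,"spin":0},{"fingers":0.1,"x":0,"y":0.042,"z":0,"spin":0},{"fingers":0.1,"x":0,"y":0.052,"z":0,"spin":0},{"fingers":0.1,"x":0,"y":0.058,"z":0,"spin":0},{"fingers":0.1,"x":0,"y":0.061,"z":0,"spin":0},{"fingers":0.1,"x":0,"y":0.063,"z":0,"spin":0},{"fingers":0.1,"x":0,"y":0.063,"z":0,"spin":0},{"fingers":0.1,"x":0,"y":0.063,"z":0,"spin":0},{"fingers":0.1,"x":0,"y":0.063,"z":0,"spin":0}]' 
python3 - <<'E'
from h import *
p,d,W=look("side")
x,y,z=get_obs()['ee_pos']
cv2.imwrite("pics/s2.png",p[150:330,250:500,::-1].repeat(3,0).repeat(3,1))
to([.34,-.10,.024],71.5)
E
```

```text
time_s: 5.2
ee_pos: [0.3407, -0.1005, 0.0867]
eef_rot: [-1.571, 0.0, 1.249]
force: [0.7, 0.4, -2.7]
grip_width: 0.059
time_s: 6.2
ee_pos: [0.3407, -0.1006, 0.0247]
eef_rot: [-1.571, 0.0, 1.248]
force: [-0.1, -0.3, -1.5]
grip_width: 0.059
t 6.25 pos [ 0.3407 -0.1006  0.0247] yaw 71.53 w 0.0591 F [ 0.4  0.2 -1.3] -> x,y,z mm [0.3 0.7 0.9] spin 0.030000000000001137
```

```bash
python3 -m handwheel '[{"fingers":0.1,"x":0,"y":0.0015,"z":0,"spin":0},{"fingers":0.1,"x":0,"y":0.0015,"z":0,"spin":0},{"fingers":0.3,"x":0,"y":0.0015,"z":0,"spin":0},{"fingers":0.6,"x":0,"y":0.0015,"z":0,"spin":0},{"fingers":1,"x":0,"y":0.0015,"z":0,"spin":0},{"fingers":1,"x":0,"y":0.0015,"z":0,"spin":0},{"fingers":1,"x":0,"y":-0.02,"z":0,"spin":0},{"fingers":1,"x":0,"y":-0.05,"z":0,"spin":0},{"fingers":1,"x":0,"y":-0.1,"z":0,"spin":0},{"fingers":1,"x":0,"y":-0.14,"z":0,"spin":0}]'
python3 -m handwheel '[{"fingers":1,"x":0.03,"y":-0.03,"z":-0.006,"spin":0},{"fingers":1,"x":0.07,"y":-0.05,"z":-0.013,"spin":0},{"fingers":1,"x":0.11,"y":-0.05,"z":-0.02,"spin":0},{"fingers":1,"x":0.15,"y":-0.05,"z":-0.027,"spin":0},{"fingers":1,"x":0.19,"y":-0.05,"z":-0.034,"spin":0},{"fingers":1,"x":0.23,"y":-0.05,"z":-0.041,"spin":0},{"fingers":1,"x":0.27,"y":-0.05,"z":-0.048,"spin":0},{"fingers":1,"x":0.31,"y":-0.05,"z":-0.054,"spin":0},{"fingers":1,"x":0.335,"y":-0.05,"z":-0.059,"spin":0},{"fingers":1,"x":0.347,"y":-0.05,"z":-0.0605,"spin":0}]'
python3 - <<'E'
from h import *
p,d,W=look("side")
print("tin",circ(W,.34,-.10,.06,.015,.05),"block",circ(W,.468,-.211,.04,.026,.045))
p,d,W=look("top");print("tin",circ(W,.34,-.10,.06,.015,.05),"block",circ(W,.468,-.211,.04,.026,.045))
to([.5083,.2097,.150],71.5)
E
```

```text
time_s: 7.25
ee_pos: [0.3404, -0.1004, 0.1666]
eef_rot: [-1.571, 0.0, 1.248]
force: [0.7, -0.7, -0.6]
grip_width: 0.0939
time_s: 8.25
ee_pos: [0.5082, 0.211, 0.2137]
eef_rot: [-1.57, 0.001, 1.25]
force: [-0.2, -0.7, 0.9]
grip_width: 0.0937
tin (302, 0.3428, -0.0979, 0.0336, array([ 0.3424, -0.0943,  0.0248]), np.float64(0.0249)) block (18, 0.4531, -0.184, 0.0179, array([ 0.4497, -0.1843,  0.0307]), np.float64(0.0305))
tin (307, 0.3411, -0.0991, 0.0304, array([ 0.3418, -0.0992,  0.0257]), np.float64(0.0257)) block (323, 0.4665, -0.2082, 0.0314, array([ 0.4662, -0.2079,  0.0339]), np.float64(0.0339))
t 8.35 pos [0.5078 0.2099 0.2139] yaw 71.59 w 0.0939 F [-0.2 -0.8  0. ] -> x,y,z mm [-0.1 63.9 -0.6] spin 0.09000000000000341
```

```bash
python3 -m handwheel '[{"fingers":1,"x":0,"y":0.02,"z":0,"spin":0},{"fingers":1,"x":0,"y":0.045,"z":0,"spin":0},{"fingers":1,"x":0,"y":0.058,"z":0,"spin":0},{"fingers":1,"x":0,"y":0.064,"z":0,"spin":0},{"fingers":1,"x":0,"y":0.064,"z":0,"spin":0},{"fingers":0.2,"x":0,"y":0.064,"z":0,"spin":0},{"fingers":0.2,"x":0,"y":0.064,"z":0,"spin":0},{"fingers":0.2,"x":0,"y":0.064,"z":0,"spin":0},{"fingers":0.2,"x":0,"y":0.064,"z":0,"spin":0},{"fingers":0.2,"x":0,"y":0.064,"z":0,"spin":0}]' 10
python3 - <<'E'
from h import *
p,d,W=look("side")
cv2.imwrite("pics/s3.png",p[230:350,210:370,::-1].repeat(5,0).repeat(5,1))
to([.5083,.2097,.150],71.5)
E
```

```text
time_s: 9.35
ee_pos: [0.5079, 0.2095, 0.1507]
eef_rot: [-1.571, -0.0, 1.248]
force: [0.2, 0.3, 0.9]
grip_width: 0.0646
t 9.4 pos [0.5079 0.2095 0.1507] yaw 71.53 w 0.0648 F [-0.6  1.2  1.9] -> x,y,z mm [ 0.3  0.7 -0.3] spin 0.030000000000001137
```

View pics/s3.png

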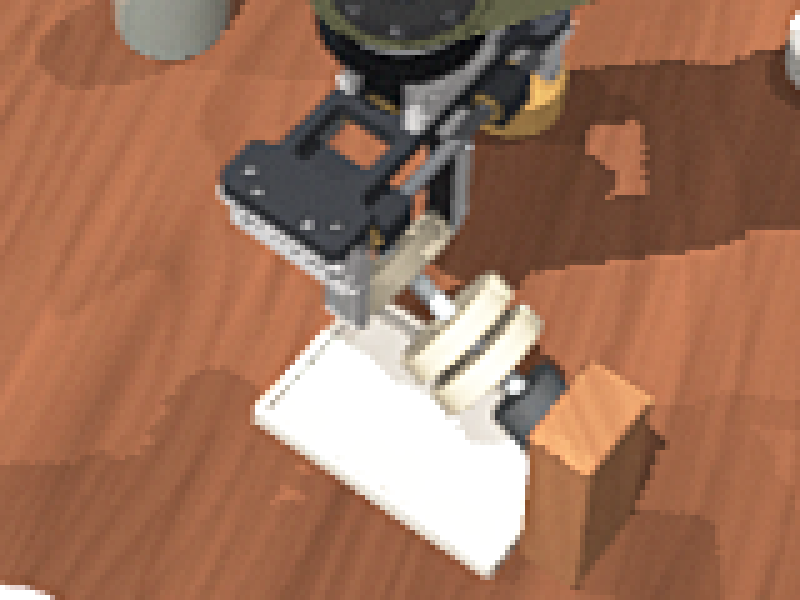

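```bash
python3 -m handwheel '[{"fingers":0.2,"x":0,"y":-0.0015,"z":0,"spin":0},{"fingers":0.2,"x":0,"y":-0.003,"z":0,"spin":0},{"fingers":0.2,"x":0,"y":-0.007,"z":-0.007,"spin":0},{"fingers":0.2,"x":0,"y":-0.011,"z":-0.014,"spin":0},{"fingers":0.2,"x":0,"y":-0.015,"z":-0.021,"spin":0},{"fingers":0.2,"x":0,"y":-0.019,"z":-0.028,"spin":0},{"fingers":0.2,"x":0,"y":-0.023,"z":-0.035,"spin":0},{"fingers":0.2,"x":0,"y":-0.027,"z":-0.042,"spin":0},{"fingers":0.2,"x":0,"y":-0.0305,"z":-0.048,"spin":0},{"fingers":0.2,"x":0,"y":-0.034,"z":-0.055,"spin":0}]' 10
python3 - <<'E'
from h import *
p,d,W=look("side")
cv2.imwrite("pics/s4.png",p[230:350,210:370,::-1].repeat(5,0).repeat(5,1))
to([.42,.07,.15],71.5)
E
```

```text
time_s: 10.4
ee_pos: [0.5605, 0.1918, 0.1847]
eef_rot: [-1.571, 0.0, 1.248]
force: [-1.2, 0.2, -0.0]
grip_width: 0.065
t 10.45 pos [0.5614 0.1915 0.1853] yaw 71.51 w 0.0647 F [ 0.7 -0.3  1. ] -> x,y,z mm [-160.1   35.1   95.6] spin 0.010000000000005116
```

View pics/s4.png

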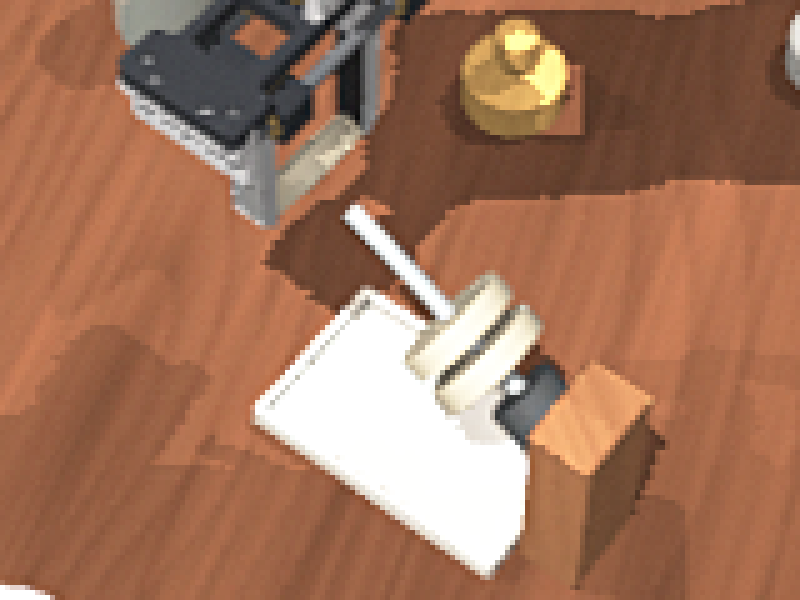

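```bash
python3 -m handwheel '[{"fingers":0.2,"x":-0.02,"y":0,"z":0,"spin":0},{"fingers":0.2,"x":-0.045,"y":0,"z":0,"spin":0},{"fingers":0.2,"x":-0.075,"y":0,"z":0.01,"spin":0},{"fingers":0.2,"x":-0.105,"y":0.01,"z":0.03,"spin":0},{"fingers":0.2,"x":-0.13,"y":0.02,"z":0.05,"spin":0},{"fingers":0.2,"x":-0.15,"y":0.035,"z":0.07,"spin":0},{"fingers":0.2,"x":-0.16,"y":0.06,"z":0.082,"spin":0},{"fingers":0.2,"x":-0.16,"y":0.085,"z":0.085,"spin":0},{"fingers":0.2,"x":-0.16,"y":0.11,"z":0.085,"spin":0},{"fingers":0.2,"x":-0.16,"y":0.12,"z":0.085,"spin":0}]' 10
python3 - <<'E'
from h import *
p,d,W=look("side");x,y,z=get_obs()['ee_pos'];u,v=map(int,proj("side",(x,y,z)))
m=(np.hypot(W[...,0]-x,W[...,1]-y)<.045)&(W[...,2]>.01)&(p[...,0]>150)&(abs((W-[x,y,z])@N)<.028)
q=(W[m]-[x,y,z]);print(m.sum(),"U",np.percentile(q@U,[3,97]),"z",np.percentile(q[:,2],[3,97]))
n=np.linalg.svd(q-q.mean(0),full_matrices=0)[2][2];print("normal U,N,Z",n@U,n@N,n[2])
cv2.imwrite("pics/s5.png",p[v-60:v+60,u-80:u+80,::-1].repeat(5,0).repeat(5,1))
to([.42,.07,.045],71.5)
E
```

```text
time_s: 11.45
ee_pos: [0.4279, 0.0671, 0.0629]
eef_rot: [-1.569, 0.001, 1.248]
force: [-0.3, -0.4, -0.0]
grip_width: 0.0647
409 U [-0.02314563  0.02703329] z [0.00285808 0.29008283]
normal U,N,Z 0.8846586356379608 0.4648176053740083 -0.03638257997386258
t 11.5 pos [0.4278 0.0671 0.0625] yaw 71.52 w 0.0642 F [-1.3 -0.2 -2.5] -> x,y,z mm [ 0.3 17.5  8.3] spin 0.01999999999999602
```

View pics/s5.png

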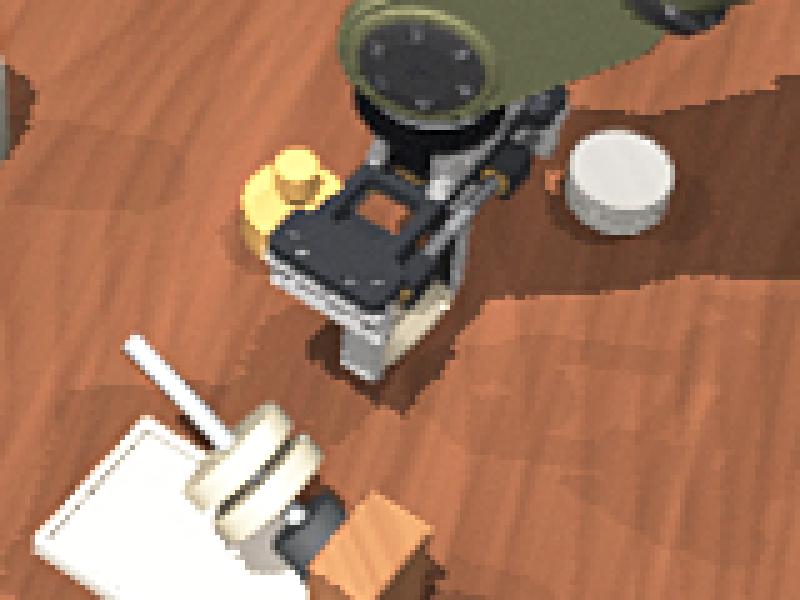

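```bash
python3 -m handwheel '[{"fingers":0.2,"x":0,"y":0.008,"z":0,"spin":0},{"fingers":0.2,"x":0,"y":0.0135,"z":0,"spin":0},{"fingers":0.2,"x":0,"y":0.0175,"z":0,"spin":0},{"fingers":0.2,"x":0,"y":0.0205,"z":0.0065,"spin":0},{"fingers":0.2,"x":0,"y":0.0238,"z":0.0112,"spin":0},{"fingers":0.2,"x":0,"y":0.0278,"z":0.0152,"spin":0},{"fingers":0.2,"x":0,"y":0.0325,"z":0.0185,"spin":0},{"fingers":0.2,"x":0,"y":0.0375,"z":0.0209,"spin":0},{"fingers":0.2,"x":0,"y":0.041,"z":0.022,"spin":0},{"fingers":0.2,"x":0,"y":0.041,"z":0.022,"spin":0}]' 6
cat >> h.py <<'E'
def held(name):
    p,d,W=look("side");o=get_obs();u,v=map(int,proj("side",o['ee_pos']))
    cv2.imwrite(f"pics/{name}.png",p[v-40:v+50,u-60:u+60,::-1].repeat(5,0).repeat(5,1))
E
python3 - <<'E'
from h import *
held("s6");to([.4665,-.2085,.2],71.5)
E
```

```text
time_s: 12.5
ee_pos: [0.4076, 0.0741, 0.023]
eef_rot: [-1.57, 0.0, 1.248]
force: [-1.2, -0.7, -0.5]
grip_width: 0.0647
t 12.55 pos [0.4078 0.0741 0.0232] yaw 71.53 w 0.0647 F [ 0.4 -0.2 -0.3] -> x,y,z mm [-249.5 -176.8 -145.1] spin 0.030000000000001137
```

View pics/s6.png

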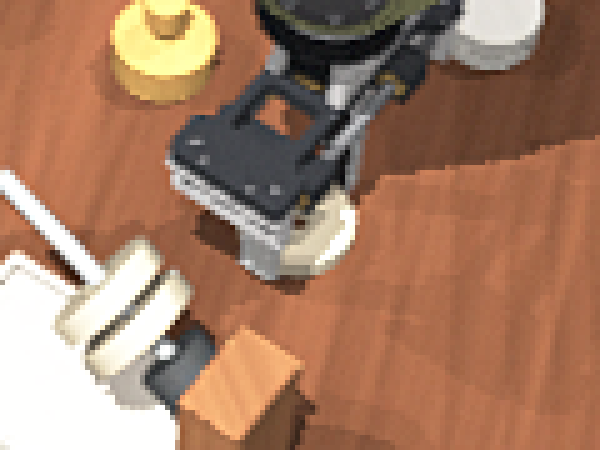

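```bash
python3 -m handwheel '[{"fingers":0.2,"x":0,"y":0.002,"z":0,"spin":0},{"fingers":0.2,"x":0,"y":0.002,"z":0,"spin":0},{"fingers":0.6,"x":0,"y":0.002,"z":0,"spin":0},{"fingers":1,"x":0,"y":0.002,"z":0,"spin":0},{"fingers":1,"x":0,"y":0.002,"z":0,"spin":0},{"fingers":1,"x":0,"y":0.002,"z":0,"spin":8},{"fingers":1,"x":0,"y":0.002,"z":0,"spin":16},{"fingers":1,"x":0,"y":0.002,"z":0,"spin":24},{"fingers":1,"x":0,"y":0.002,"z":0,"spin":32},{"fingers":1,"x":0,"y":0.002,"z":0,"spin":40}]' 10
python3 -m handwheel '[{"fingers":1,"x":0,"y":0,"z":0,"spin":8},{"fingers":1,"x":0,"y":0,"z":0,"spin":16},{"fingers":1,"x":0,"y":0,"z":0,"spin":24},{"fingers":1,"x":0,"y":0,"z":0,"spin":32},{"fingers":1,"x":0,"y":0,"z":0,"spin":40},{"fingers":1,"x":0,"y":0,"z":0,"spin":48},{"fingers":1,"x":0,"y":0,"z":0,"spin":50},{"fingers":0.2,"x":0,"y":0,"z":0,"spin":50},{"fingers":0.2,"x":0,"y":0,"z":0,"spin":50},{"fingers":0.2,"x":0,"y":0,"z":0,"spin":50}]' 10
python3 - <<'E'
from h import *
held("s7");to([.4665,-.2085,.2],-18.5)
E
```

```text
time_s: 13.55
ee_pos: [0.4078, 0.0741, 0.0214]
eef_rot: [-1.571, 0.0, 0.544]
force: [0.5, -0.1, -1.2]
grip_width: 0.0941
time_s: 14.55
ee_pos: [0.4079, 0.0741, 0.0214]
eef_rot: [-1.571, 0.0, -0.321]
force: [-0.7, 0.4, 0.2]
grip_width: 0.0729
t 14.6 pos [0.4079 0.0741 0.0214] yaw -18.43 w 0.0697 F [-0.1 -0.1 -0.2] -> x,y,z mm [ 145.  -178.5 -249.6] spin 0.07000000000000028
```

View pics/s7.png

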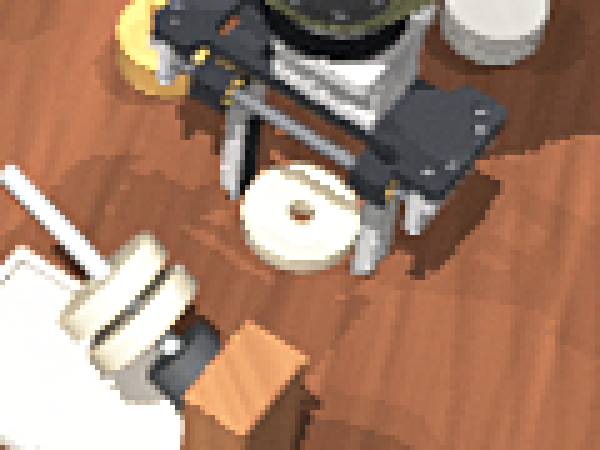

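```bash
python3 -m handwheel '[{"fingers":0.2,"x":0,"y":0,"z":0,"spin":0},{"fingers":0.2,"x":0,"y":0,"z":0,"spin":0},{"fingers":0.2,"x":0,"y":0,"z":0,"spin":0},{"fingers":0.2,"x":0,"y":0,"z":0,"spin":0},{"fingers":0.2,"x":0,"y":-0.01,"z":0,"spin":0},{"fingers":0.2,"x":0,"y":-0.025,"z":0,"spin":0},{"fingers":0.2,"x":0,"y":-0.045,"z":0,"spin":0},{"fingers":0.2,"x":0,"y":-0.065,"z":0,"spin":0},{"fingers":0.2,"x":0,"y":-0.08,"z":0,"spin":0},{"fingers":0.2,"x":0,"y":-0.09,"z":0,"spin":0}]' 10
python3 - <<'E'
from h import *
for i in range(3):
    p,d,W=look("top")
    m=((np.hypot(W[...,0]-.466,W[...,1]+.209)<.05)&(abs(W[...,2]-.034)<.006)).astype(np.uint8)
    c=max(cv2.findContours(m,0,1)[0],key=cv2.contourArea);e=cv2.fitEllipse(c);print("block",e[0],ray("top",*e[0],.034).round(4),circ(W,.466,-.209,.04,.027,.041)[:4])
    m=((np.hypot(W[...,0]-.34,W[...,1]+.1)<.06)&(abs(W[...,2]-.026)<.006)).astype(np.uint8)
    c=max(cv2.findContours(m,0,1)[0],key=cv2.contourArea);e=cv2.fitEllipse(c);print("tin",ray("top",*e[0],.026).round(4))
to([.466,-.2095,.08],-18.5)
E
```

```text
time_s: 15.6
ee_pos: [0.4082, 0.0742, 0.1131]
eef_rot: [-1.57, -0.002, -0.322]
force: [-0.3, -0.3, -1.2]
grip_width: 0.0622
block (348.4285583496094, 252.6573486328125) [ 0.4662 -0.2077  0.034 ] (324, 0.466, -0.2084, 0.0308)
tin [ 0.3417 -0.0992  0.026 ]
block (348.4519958496094, 252.6742401123047) [ 0.4661 -0.2078  0.034 ] (323, 0.4664, -0.2079, 0.0309)
tin [ 0.3415 -0.0991  0.026 ]
block (348.4450378417969, 252.64332580566406) [ 0.4662 -0.2078  0.034 ] (322, 0.4659, -0.2082, 0.031)
tin [ 0.3415 -0.0992  0.026 ]
t 15.75 pos [0.408  0.0742 0.1118] yaw -18.47 w 0.0622 F [ 0.6 -0.3 -1.3] -> x,y,z mm [ 144.9   31.8 -250.7] spin 0.030000000000001137
```

```bash
python3 - <<'E'
from h import *
held("s8");to([.4657,-.2092,.08],-18.5)
E
```

```text
t 15.8 pos [0.4077 0.0741 0.1112] yaw -18.47 w 0.0622 F [ 0.3  0.4 -1.2] -> x,y,z mm [ 144.8   31.2 -250.3] spin 0.030000000000001137
```

View pics/s8.png

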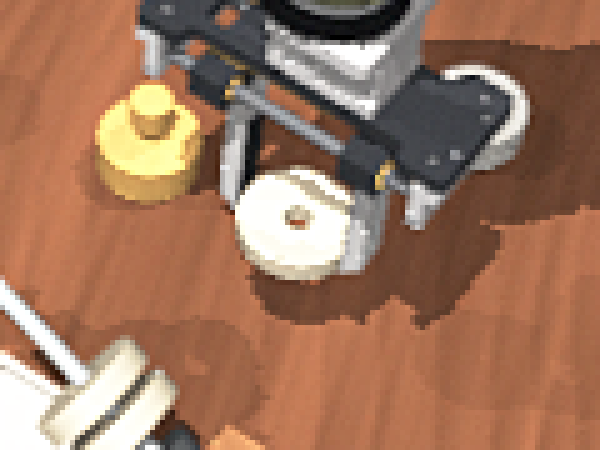

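```bash
cat >> h.py <<'E'
def bore(zt,c,rad=.03):
    "dark/other pixels of the bore in a cream face at height zt, near c, side view"
    p,d,W=look("side");q=np.array([ray("side",*proj("side",(c[0],c[1],zt)),zt)])
    f=(abs(W[...,2]-zt)<.005)&(np.hypot(W[...,0]-c[0],W[...,1]-c[1])<.05)&(p.min(2)>90)
    ff=f.astype(np.uint8);cs,hr=cv2.findContours(ff,cv2.RETR_CCOMP,1)
    for k,h in zip(cs,hr[0]):
        if h[3]>=0 and cv2.contourArea(k)>4:
            M=k.reshape(-1,2).mean(0);print("hole",M,cv2.contourArea(k),ray("side",*M,zt).round(4))
E
python3 - <<'E'
from h import *
o=get_obs();x,y,z=o['ee_pos'];u,v=map(int,proj("side",o['ee_pos']))
M=(u-60+298/5,v-40+216/5);b=ray("side",*M,z-.0074);print("bore by eye",b,"rel U,N",(b-o['ee_pos'])@U,(b-o['ee_pos'])@N)
bore(z-.0074,(x,y))
E
```

```text
bore by eye [0.40750001 0.07642701 0.10379531] rel U,N -0.0008908622359511076 0.002140727438113277
hole [341.73333333 261.06666667] 22.5 [0.4089 0.0799 0.1038]
```

```bash
python3 -m handwheel '[{"fingers":0.2,"x":0.01,"y":0,"z":-0.018,"spin":0},{"fingers":0.2,"x":0.028,"y":0,"z":-0.048,"spin":0},{"fingers":0.2,"x":0.045,"y":0,"z":-0.078,"spin":0},{"fingers":0.2,"x":0.063,"y":0,"z":-0.108,"spin":0},{"fingers":0.2,"x":0.08,"y":0,"z":-0.138,"spin":0},{"fingers":0.2,"x":0.097,"y":0,"z":-0.168,"spin":0},{"fingers":0.2,"x":0.115,"y":0,"z":-0.198,"spin":0},{"fingers":0.2,"x":0.13,"y":0.01,"z":-0.225,"spin":0},{"fingers":0.2,"x":0.142,"y":0.02,"z":-0.245,"spin":0},{"fingers":0.2,"x":0.1448,"y":0.03,"z":-0.2503,"spin":0}]' 10
python3 -m handwheel '[{"fingers":0.2,"x":0,"y":0.008,"z":0,"spin":0},{"fingers":0.2,"x":0,"y":0.014,"z":0,"spin":0},{"fingers":0.2,"x":0,"y":0.019,"z":0,"spin":0},{"fingers":0.2,"x":0,"y":0.022,"z":0,"spin":0},{"fingers":0.2,"x":0,"y":0.0245,"z":0,"spin":0},{"fingers":0.2,"x":0,"y":0.0245,"z":0,"spin":0},{"fingers":0.2,"x":0,"y":0.0245,"z":0,"spin":0},{"fingers":0.2,"x":0,"y":0.0245,"z":0,"spin":0},{"fingers":0.2,"x":0,"y":0.0245,"z":0,"spin":0},{"fingers":0.2,"x":0,"y":0.0245,"z":0,"spin":0}]' 10
python3 - <<'E'
from h import *
held("s9");to([.4657,-.2092,.0554],-18.5)
E
```

```text
time_s: 16.85
ee_pos: [0.4657, -0.2108, 0.08]
eef_rot: [-1.571, 0.001, -0.324]
force: [0.0, -0.3, -1.2]
grip_width: 0.0621
time_s: 17.85
ee_pos: [0.4659, -0.2092, 0.057]
eef_rot: [-1.571, -0.0, -0.322]
force: [0.0, -0.3, -0.6]
grip_width: 0.0624
t 17.9 pos [ 0.4659 -0.2092  0.057 ] yaw -18.48 w 0.0625 F [ 0.4 -0.6 -0.5] -> x,y,z mm [-0.2  1.6 -0.1] spin 0.019999999999999574
```

```bash
python3 -m handwheel '[{"fingers":0.2,"x":0,"y":0.0016,"z":0,"spin":0},{"fingers":0.2,"x":0,"y":0.0016,"z":0,"spin":0},{"fingers":0.5,"x":0,"y":0.0016,"z":0,"spin":0},{"fingers":0.8,"x":0,"y":0.0016,"z":0,"spin":0},{"fingers":0.8,"x":0,"y":0.0016,"z":0,"spin":0},{"fingers":0.8,"x":0,"y":0.0016,"z":0,"spin":-8},{"fingers":0.8,"x":0,"y":0.0016,"z":0,"spin":-16},{"fingers":0.8,"x":0,"y":0.0016,"z":0,"spin":-24},{"fingers":0.8,"x":0,"y":0.0016,"z":0,"spin":-32},{"fingers":0.8,"x":0,"y":0.0016,"z":0,"spin":-40}]' 6
python3 -m handwheel '[{"fingers":0.8,"x":0,"y":0,"z":0,"spin":-8},{"fingers":0.8,"x":0,"y":0,"z":0,"spin":-16},{"fingers":0.8,"x":0,"y":0,"z":0,"spin":-24},{"fingers":0.8,"x":0,"y":0,"z":0,"spin":-32},{"fingers":0.8,"x":0,"y":0,"z":0,"spin":-40},{"fingers":0.8,"x":0,"y":0,"z":0,"spin":-48},{"fingers":0.8,"x":0,"y":0,"z":0,"spin":-50},{"fingers":0.2,"x":0,"y":0,"z":0,"spin":-50},{"fingers":0.2,"x":0,"y":0,"z":0,"spin":-50},{"fingers":0.2,"x":0,"y":0,"z":0,"spin":-50}]' 6
python3 -m handwheel '[{"fingers":0.2,"x":0,"y":0,"z":0,"spin":0},{"fingers":0.2,"x":0,"y":0,"z":0,"spin":0},{"fingers":0.2,"x":0,"y":0,"z":0,"spin":0},{"fingers":0.2,"x":0,"y":0,"z":0,"spin":0},{"fingers":0.2,"x":0,"y":0,"z":0,"spin":0},{"fingers":0.2,"x":0,"y":0,"z":0,"spin":0},{"fingers":0.2,"x":0,"y":0,"z":0,"spin":0},{"fingers":0.2,"x":0,"y":0,"z":0,"spin":0},{"fingers":0.2,"x":0,"y":0,"z":0,"spin":0},{"fingers":0.2,"x":0,"y":0,"z":0,"spin":0}]' 6
python3 -m handwheel '[{"fingers":0.6,"x":0,"y":0,"z":0,"spin":0},{"fingers":0.9,"x":0,"y":0,"z":0,"spin":0},{"fingers":1,"x":0,"y":0,"z":0,"spin":0},{"fingers":1,"x":0,"y":0,"z":0,"spin":0},{"fingers":1,"x":0,"y":-0.02,"z":0,"spin":0},{"fingers":1,"x":0,"y":-0.05,"z":0,"spin":0},{"fingers":1,"x":0,"y":-0.09,"z":0,"spin":0},{"fingers":1,"x":0,"y":-0.12,"z":0,"spin":0},{"fingers":1,"x":0.03,"y":-0.14,"z":0,"spin":0},{"fingers":1,"x":0.07,"y":-0.15,"z":0,"spin":0}]' 10
python3 - <<'E'
from h import *
p,d,W=look("side");cv2.imwrite("pics/s10.png",p[150:250,290:430,::-1].repeat(4,0).repeat(4,1))
print("side wheel",circ(W,.466,-.209,.05,.042,.06))
to([.4725,.2217,.22],71.5)
E
```

```text
time_s: 18.9
ee_pos: [0.4659, -0.2092, 0.0553]
eef_rot: [-1.571, 0.0, 0.381]
force: [0.8, -0.6, 0.1]
grip_width: 0.0846
time_s: 19.9
ee_pos: [0.4659, -0.2091, 0.0553]
eef_rot: [-1.571, -0.0, 1.247]
force: [-0.1, 0.4, 1.1]
grip_width: 0.0649
time_s: 20.9
ee_pos: [0.4659, -0.2092, 0.0554]
eef_rot: [-1.571, 0.0, 1.248]
force: [-0.1, 0.1, -0.3]
grip_width: 0.0646
time_s: 21.9
ee_pos: [0.4885, -0.143, 0.2075]
eef_rot: [-1.574, 0.0, 1.246]
force: [0.1, -0.9, -0.3]
grip_width: 0.0943
side wheel (251, 0.4688, -0.205, 0.0338, array([ 0.4672, -0.2041,  0.0474]), np.float64(0.0473))
t 21.95 pos [ 0.4901 -0.1382  0.2083] yaw 71.56 w 0.0939 F [1.9 2.9 1.3] -> x,y,z mm [335.8 -11.8 130.5] spin 0.060000000000002274
```

View pics/s10.png

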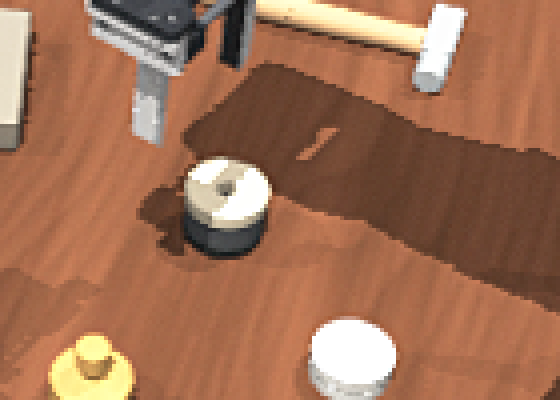

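```bash
python3 -m handwheel '[{"fingers":1,"x":0.03,"y":0,"z":0.012,"spin":0},{"fingers":1,"x":0.07,"y":0,"z":0.027,"spin":0},{"fingers":1,"x":0.11,"y":0,"z":0.042,"spin":0},{"fingers":1,"x":0.15,"y":0,"z":0.057,"spin":0},{"fingers":1,"x":0.19,"y":0,"z":0.072,"spin":0},{"fingers":1,"x":0.23,"y":0,"z":0.087,"spin":0},{"fingers":1,"x":0.27,"y":0,"z":0.102,"spin":0},{"fingers":1,"x":0.3,"y":0,"z":0.115,"spin":0},{"fingers":1,"x":0.32,"y":0,"z":0.122,"spin":0},{"fingers":1,"x":0.33,"y":0,"z":0.126,"spin":0}]' 10
python3 - <<'E'
from h import *
for n in ("top","side"):
    p,d,W=look(n);s,t,b=rodc(W);rho=np.hypot(t,b+.003);m=(rho<.036)&(rho>.016)&(s>-.005)&(s<.14)
    print(n,np.histogram(s[m]*1e3,bins=np.arange(-5,100,3))[0].tolist())
to([.4754,.2208,.1297],71.5)
E
```

```text
time_s: 22.95
ee_pos: [0.4728, 0.2117, 0.2052]
eef_rot: [-1.571, 0.0, 1.25]
force: [-0.2, -0.6, 0.2]
grip_width: 0.0936
top [0, 0, 0, 0, 0, 0, 0, 0, 0, 0, 0, 0, 0, 0, 0, 0, 0, 0, 0, 3, 0, 0, 0, 0, 0, 0, 0, 0, 0, 0, 0, 0, 0, 0]
side [21, 17, 25, 5, 0, 0, 0, 0, 27, 29, 33, 33, 65, 1, 1, 31, 31, 34, 31, 72, 1, 0, 0, 0, 0, 0, 0, 0, 0, 0, 0, 0, 0, 0]
t 23.05 pos [0.473  0.2108 0.2052] yaw 71.6 w 0.0938 F [-0.1 -0.1 -0.2] -> x,y,z mm [10.3 75.5  0.8] spin 0.09999999999999432
```

```bash
python3 -m handwheel '[{"fingers":1,"x":0.009,"y":0.02,"z":0,"spin":0},{"fingers":1,"x":0.01,"y":0.05,"z":0.001,"spin":0},{"fingers":1,"x":0.01,"y":0.068,"z":0.001,"spin":0},{"fingers":1,"x":0.01,"y":0.0755,"z":0.001,"spin":0},{"fingers":1,"x":0.01,"y":0.0755,"z":0.001,"spin":0},{"fingers":0.2,"x":0.01,"y":0.0755,"z":0.001,"spin":0},{"fingers":0.2,"x":0.01,"y":0.0755,"z":0.001,"spin":0},{"fingers":0.2,"x":0.01,"y":0.0755,"z":0.001,"spin":0},{"fingers":0.2,"x":0.01,"y":0.0755,"z":0.001,"spin":0},{"fingers":0.2,"x":0.01,"y":0.0755,"z":0.001,"spin":0}]' 10
python3 -m handwheel '[{"fingers":0.2,"x":0,"y":-0.0015,"z":0,"spin":0},{"fingers":0.2,"x":0,"y":-0.003,"z":0,"spin":0},{"fingers":0.2,"x":0,"y":-0.007,"z":-0.007,"spin":0},{"fingers":0.2,"x":0,"y":-0.011,"z":-0.014,"spin":0},{"fingers":0.2,"x":0,"y":-0.015,"z":-0.021,"spin":0},{"fingers":0.2,"x":0,"y":-0.019,"z":-0.028,"spin":0},{"fingers":0.2,"x":0,"y":-0.023,"z":-0.035,"spin":0},{"fingers":0.2,"x":0,"y":-0.027,"z":-0.042,"spin":0},{"fingers":0.2,"x":0,"y":-0.031,"z":-0.049,"spin":0},{"fingers":0.2,"x":0,"y":-0.035,"z":-0.056,"spin":0}]' 10
python3 -c "
from h import *
for n in ('side',):
    p,d,W=look(n);s,t,b=rodc(W);rho=np.hypot(t,b+.003);m=(rho<.036)&(rho>.016)&(s>-.005)&(s<.14)
    print(n,np.histogram(s[m]*1e3,bins=np.arange(-5,140,3))[0].tolist())
to([.43,.067,.0625],71.5)"
```

```text
time_s: 24.05
ee_pos: [0.4754, 0.22, 0.1302]
eef_rot: [-1.571, -0.0, 1.248]
force: [-0.2, 0.1, 2.0]
grip_width: 0.0643
time_s: 25.05
ee_pos: [0.529, 0.202, 0.1651]
eef_rot: [-1.571, 0.0, 1.248]
force: [0.5, -1.6, 0.1]
grip_width: 0.0649
side [17, 17, 24, 6, 0, 0, 0, 1, 24, 35, 34, 33, 75, 0, 0, 0, 0, 0, 0, 0, 0, 0, 0, 0, 0, 0, 0, 0, 0, 0, 0, 0, 0, 0, 0, 0, 2, 27, 33, 33, 31, 46, 6, 6, 4, 3, 1, 0]
t 25.1 pos [0.5299 0.2018 0.1658] yaw 71.5 w 0.0646 F [ 0.5 -0.4  0. ] -> x,y,z mm [-159.6  103.2   52.1] spin 0.0
```

```bash
python3 -m handwheel '[{"fingers":0.2,"x":0,"y":-0.004,"z":-0.007,"spin":0},{"fingers":0.2,"x":0,"y":-0.008,"z":-0.014,"spin":0},{"fingers":0.2,"x":0,"y":-0.012,"z":-0.021,"spin":0},{"fingers":0.2,"x":0,"y":-0.016,"z":-0.028,"spin":0},{"fingers":0.2,"x":0,"y":-0.018,"z":-0.031,"spin":0},{"fingers":0.2,"x":-0.015,"y":-0.018,"z":-0.031,"spin":0},{"fingers":0.2,"x":-0.04,"y":-0.018,"z":-0.031,"spin":0},{"fingers":0.2,"x":-0.07,"y":-0.018,"z":-0.025,"spin":0},{"fingers":0.2,"x":-0.1,"y":-0.01,"z":-0.005,"spin":0},{"fingers":0.2,"x":-0.12,"y":0,"z":0.015,"spin":0}]' 10
python3 -m handwheel '[{"fingers":0.2,"x":-0.015,"y":0.02,"z":0.015,"spin":0},{"fingers":0.2,"x":-0.03,"y":0.045,"z":0.03,"spin":0},{"fingers":0.2,"x":-0.04,"y":0.07,"z":0.039,"spin":0},{"fingers":0.2,"x":-0.04,"y":0.09,"z":0.039,"spin":0},{"fingers":0.2,"x":-0.04,"y":0.103,"z":0.039,"spin":0},{"fingers":0.2,"x":-0.04,"y":0.103,"z":0.039,"spin":0},{"fingers":0.2,"x":-0.04,"y":0.103,"z":0.039,"spin":0},{"fingers":0.2,"x":-0.04,"y":0.103,"z":0.039,"spin":0},{"fingers":0.2,"x":-0.04,"y":0.103,"z":0.039,"spin":0},{"fingers":0.2,"x":-0.04,"y":0.103,"z":0.039,"spin":0}]' 10
python3 -c "
from h import *
held('s11')
to([.43,.067,.0625],71.5)"
```

```text
time_s: 26.1
ee_pos: [0.4745, 0.0912, 0.1645]
eef_rot: [-1.571, 0.0, 1.247]
force: [-0.3, -0.8, -0.1]
grip_width: 0.0652
time_s: 27.1
ee_pos: [0.4267, 0.0676, 0.0623]
eef_rot: [-1.572, -0.0, 1.249]
force: [-0.1, -0.5, -0.1]
grip_width: 0.0652
t 27.15 pos [0.4267 0.0676 0.0622] yaw 71.53 w 0.0649 F [ 0.4  0.2 -0. ] -> x,y,z mm [ 0.5 -0.3 -3.3] spin 0.030000000000001137
```

View pics/s11.png

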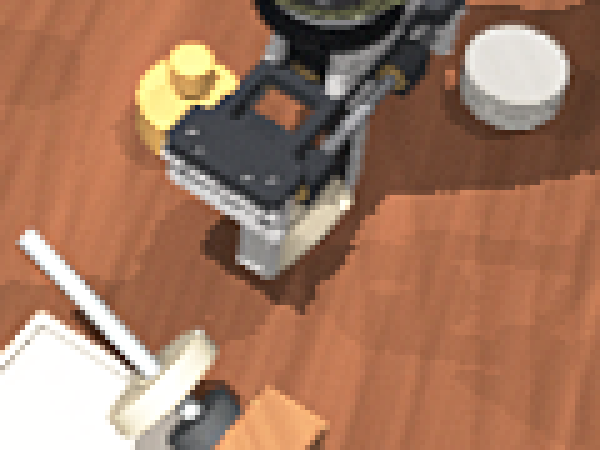

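```bash
python3 -m handwheel '[{"fingers":0.2,"x":0,"y":0.008,"z":0,"spin":0},{"fingers":0.2,"x":0,"y":0.0135,"z":0,"spin":0},{"fingers":0.2,"x":0,"y":0.0175,"z":0,"spin":0},{"fingers":0.2,"x":0,"y":0.0205,"z":0.0065,"spin":0},{"fingers":0.2,"x":0,"y":0.0238,"z":0.0112,"spin":0},{"fingers":0.2,"x":0,"y":0.0278,"z":0.0152,"spin":0},{"fingers":0.2,"x":0,"y":0.0325,"z":0.0185,"spin":0},{"fingers":0.2,"x":0,"y":0.0375,"z":0.0209,"spin":0},{"fingers":0.2,"x":0,"y":0.041,"z":0.022,"spin":0},{"fingers":0.2,"x":0,"y":0.041,"z":0.022,"spin":0}]' 6
python3 -m handwheel '[{"fingers":0.2,"x":0,"y":0.0015,"z":0,"spin":0},{"fingers":0.2,"x":0,"y":0.0015,"z":0,"spin":0},{"fingers":0.6,"x":0,"y":0.0015,"z":0,"spin":0},{"fingers":1,"x":0,"y":0.0015,"z":0,"spin":0},{"fingers":1,"x":0,"y":0.0015,"z":0,"spin":0},{"fingers":1,"x":0,"y":0.0015,"z":0,"spin":8},{"fingers":1,"x":0,"y":0.0015,"z":0,"spin":16},{"fingers":1,"x":0,"y":0.0015,"z":0,"spin":24},{"fingers":1,"x":0,"y":0.0015,"z":0,"spin":32},{"fingers":1,"x":0,"y":0.0015,"z":0,"spin":40}]' 10
python3 -m handwheel '[{"fingers":1,"x":0,"y":0,"z":0,"spin":8},{"fingers":1,"x":0,"y":0,"z":0,"spin":16},{"fingers":1,"x":0,"y":0,"z":0,"spin":24},{"fingers":1,"x":0,"y":0,"z":0,"spin":32},{"fingers":1,"x":0,"y":0,"z":0,"spin":40},{"fingers":1,"x":0,"y":0,"z":0,"spin":48},{"fingers":1,"x":0,"y":0,"z":0,"spin":50},{"fingers":0.2,"x":0,"y":0,"z":0,"spin":50},{"fingers":0.2,"x":0,"y":0,"z":0,"spin":50},{"fingers":0.2,"x":0,"y":0,"z":0,"spin":50}]' 10
python3 -m handwheel '[{"fingers":0.2,"x":0,"y":0,"z":0,"spin":0},{"fingers":0.2,"x":0,"y":0,"z":0,"spin":0},{"fingers":0.2,"x":0,"y":0,"z":0,"spin":0},{"fingers":0.2,"x":0,"y":0,"z":0,"spin":0},{"fingers":0.2,"x":0,"y":-0.01,"z":0,"spin":0},{"fingers":0.2,"x":0,"y":-0.025,"z":0,"spin":0},{"fingers":0.2,"x":0,"y":-0.045,"z":0,"spin":0},{"fingers":0.2,"x":0,"y":-0.065,"z":0,"spin":0},{"fingers":0.2,"x":0,"y":-0.08,"z":0,"spin":0},{"fingers":0.2,"x":0,"y":-0.09,"z":0,"spin":0}]' 10
python3 - <<'E'
from h import *
held("s12");p,d,W=look("side");x,y,z=get_obs()['ee_pos'];print(circ(W,x,y,.04,z-.02,z-.002));bore(z-.0074,(x,y))
p,d,W=look("top");print(circ(W,.466,-.209,.05,.042,.06))
to([.4659,-.2092,.0692],-18.5)
E
```

```text
time_s: 28.15
ee_pos: [0.4054, 0.0746, 0.0204]
eef_rot: [-1.57, 0.0, 1.248]
force: [-0.5, 0.1, -0.8]
grip_width: 0.065
time_s: 29.15
ee_pos: [0.4057, 0.0745, 0.0193]
eef_rot: [-1.571, 0.0, 0.545]
force: [0.3, 0.7, -0.2]
grip_width: 0.0939
time_s: 30.15
ee_pos: [0.4057, 0.0745, 0.0193]
eef_rot: [-1.571, 0.0, -0.321]
force: [-0.1, 0.4, -0.1]
grip_width: 0.0732
time_s: 31.15
ee_pos: [0.406, 0.0746, 0.111]
eef_rot: [-1.57, -0.002, -0.322]
force: [0.3, 0.6, -0.4]
grip_width: 0.0624
(374, 0.4085, 0.081, 0.0384, array([0.4092, 0.0815, 0.1043]), np.float64(0.1052))
hole [342.26666667 260.8       ] 22.5 [0.4079 0.0782 0.1033]
hole [342.28571429 254.28571429] 5.5 [0.4134 0.0574 0.1033]
(325, 0.4661, -0.2075, 0.032, array([ 0.4662, -0.2071,  0.048 ]), np.float64(0.0478))
t 31.35 pos [0.4055 0.0745 0.1091] yaw -18.47 w 0.0622 F [-1.1  0.1  0.1] -> x,y,z mm [ 147.2   39.9 -250. ] spin 0.030000000000001137
```

```bash
python3 -m handwheel '[{"fingers":0.2,"x":0.01,"y":0,"z":-0.018,"spin":0},{"fingers":0.2,"x":0.028,"y":0,"z":-0.048,"spin":0},{"fingers":0.2,"x":0.045,"y":0,"z":-0.078,"spin":0},{"fingers":0.2,"x":0.063,"y":0,"z":-0.108,"spin":0},{"fingers":0.2,"x":0.08,"y":0,"z":-0.138,"spin":0},{"fingers":0.2,"x":0.097,"y":0,"z":-0.168,"spin":0},{"fingers":0.2,"x":0.115,"y":0,"z":-0.198,"spin":0},{"fingers":0.2,"x":0.131,"y":0.005,"z":-0.225,"spin":0},{"fingers":0.2,"x":0.143,"y":0.01,"z":-0.244,"spin":0},{"fingers":0.2,"x":0.147,"y":0.015,"z":-0.25,"spin":0}]' 10
python3 -m handwheel '[{"fingers":0.2,"x":0,"y":0.008,"z":0,"spin":0},{"fingers":0.2,"x":0,"y":0.014,"z":0,"spin":0},{"fingers":0.2,"x":0,"y":0.019,"z":0,"spin":0},{"fingers":0.2,"x":0,"y":0.022,"z":0,"spin":0},{"fingers":0.2,"x":0,"y":0.024,"z":0,"spin":0},{"fingers":0.2,"x":0,"y":0.0255,"z":0,"spin":0},{"fingers":0.2,"x":0,"y":0.0255,"z":0,"spin":0},{"fingers":0.2,"x":0,"y":0.0255,"z":0,"spin":0},{"fingers":0.2,"x":0,"y":0.0255,"z":0,"spin":0},{"fingers":0.2,"x":0,"y":0.0255,"z":0,"spin":0}]' 10
python3 - <<'E'
from h import *
to([.4659,-.2092,.0675],-18.5)
E
```

```text
time_s: 32.35
ee_pos: [0.4657, -0.2107, 0.093]
eef_rot: [-1.571, 0.001, -0.324]
force: [-1.1, 0.3, 0.0]
grip_width: 0.0622
time_s: 33.35
ee_pos: [0.4659, -0.2092, 0.0689]
eef_rot: [-1.571, -0.0, -0.322]
force: [0.3, 0.4, -0.8]
grip_width: 0.062
t 33.35 pos [ 0.4659 -0.2092  0.0689] yaw -18.48 w 0.062 F [ 0.3  0.4 -0.8] -> x,y,z mm [-0.   1.4 -0. ] spin 0.019999999999999574
```

```bash
python3 -m handwheel '[{"fingers":0.2,"x":0,"y":0.0012,"z":0,"spin":0},{"fingers":0.2,"x":0,"y":0.0012,"z":0,"spin":0},{"fingers":0.5,"x":0,"y":0.0012,"z":0,"spin":0},{"fingers":0.8,"x":0,"y":0.0012,"z":0,"spin":0},{"fingers":0.8,"x":0,"y":0,"z":0,"spin":0},{"fingers":0.8,"x":0,"y":0,"z":0,"spin":-8},{"fingers":0.8,"x":0,"y":0,"z":0,"spin":-16},{"fingers":0.8,"x":0,"y":0,"z":0,"spin":-24},{"fingers":0.8,"x":0,"y":0,"z":0,"spin":-32},{"fingers":0.8,"x":0,"y":0,"z":0,"spin":-40}]' 6
python3 -m handwheel '[{"fingers":0.8,"x":0,"y":0,"z":0,"spin":-8},{"fingers":0.8,"x":0,"y":0,"z":0,"spin":-16},{"fingers":0.8,"x":0,"y":0,"z":0,"spin":-24},{"fingers":0.8,"x":0,"y":0,"z":0,"spin":-32},{"fingers":0.8,"x":0,"y":0,"z":0,"spin":-40},{"fingers":0.8,"x":0,"y":0,"z":0,"spin":-48},{"fingers":0.8,"x":0,"y":0,"z":0,"spin":-50},{"fingers":0.2,"x":0,"y":0,"z":0,"spin":-50},{"fingers":0.2,"x":0,"y":0,"z":0,"spin":-50},{"fingers":0.2,"x":0,"y":0,"z":0,"spin":-50}]' 6
python3 -m handwheel '[{"fingers":0.2,"x":0,"y":0,"z":0,"spin":0},{"fingers":0.2,"x":0,"y":0,"z":0,"spin":0},{"fingers":0.2,"x":0,"y":0,"z":0,"spin":0},{"fingers":0.2,"x":0,"y":0,"z":0,"spin":0},{"fingers":0.2,"x":0,"y":0,"z":0,"spin":0},{"fingers":0.6,"x":0,"y":0,"z":0,"spin":0},{"fingers":0.9,"x":0,"y":0,"z":0,"spin":0},{"fingers":1,"x":0,"y":0,"z":0,"spin":0},{"fingers":1,"x":0,"y":-0.01,"z":0,"spin":0},{"fingers":1,"x":0,"y":-0.03,"z":0,"spin":0}]' 6
python3 -m handwheel '[{"fingers":1,"x":0,"y":-0.03,"z":0,"spin":0},{"fingers":1,"x":0,"y":-0.07,"z":0,"spin":0},{"fingers":1,"x":0.03,"y":-0.1,"z":0.01,"spin":0},{"fingers":1,"x":0.07,"y":-0.105,"z":0.026,"spin":0},{"fingers":1,"x":0.11,"y":-0.105,"z":0.04,"spin":0},{"fingers":1,"x":0.15,"y":-0.105,"z":0.054,"spin":0},{"fingers":1,"x":0.19,"y":-0.105,"z":0.068,"spin":0},{"fingers":1,"x":0.23,"y":-0.105,"z":0.083,"spin":0},{"fingers":1,"x":0.26,"y":-0.105,"z":0.093,"spin":0},{"fingers":1,"x":0.28,"y":-0.105,"z":0.1,"spin":0}]' 10
python3 - <<'E'
from h import *
p,d,W=look("top");print("stack",circ(W,.466,-.209,.05,.055,.07));print("lower wheel/any",circ(W,.466,-.209,.05,.042,.055),"tin",circ(W,.34,-.1,.08,.02,.032))
p,d,W=look("side");s,t,b=rodc(W);rho=np.hypot(t,b+.003);m=(rho<.036)&(rho>.016)&(s>-.005)&(s<.14)
print(np.histogram(s[m]*1e3,bins=np.arange(-5,70,3))[0].tolist())
to((ROOT+.0265*A-.003*B+.0137*Z),71.5)
E
```

```text
time_s: 34.35
ee_pos: [0.4659, -0.2092, 0.0689]
eef_rot: [-1.571, -0.0, 0.381]
force: [-0.2, -0.1, -0.3]
grip_width: 0.0848
time_s: 35.35
ee_pos: [0.4659, -0.2091, 0.0689]
eef_rot: [-1.571, -0.0, 1.247]
force: [-0.3, -0.3, 0.2]
grip_width: 0.0653
time_s: 36.35
ee_pos: [0.4653, -0.2089, 0.0987]
eef_rot: [-1.569, -0.0, 1.248]
force: [-1.4, 0.5, -0.2]
grip_width: 0.0939
time_s: 37.35
ee_pos: [0.4595, 0.0901, 0.2047]
eef_rot: [-1.572, -0.0, 1.25]
force: [0.4, -0.6, 0.0]
grip_width: 0.094
stack (335, 0.4659, -0.2077, 0.032, array([ 0.4659, -0.2074,  0.062 ]), np.float64(0.062))
lower wheel/any (20, 0.4684, -0.1925, 0.0276, array([ 0.4692, -0.1887,  0.0492]), np.float64(0.0492)) tin (300, 0.2904, -0.1079, 0.0299, array([ 0.2911, -0.1071,  0.0261]), np.float64(0.0261))
[22, 15, 22, 10, 0, 0, 0, 2, 25, 30, 39, 31, 70, 1, 0, 0, 0, 0, 0, 0, 0, 0, 0, 0]
t 37.45 pos [0.4596 0.09   0.2045] yaw 71.69 w 0.094 F [-0.8  0.  -0.2] -> x,y,z mm [129.1  85.2  45.5] spin 0.18999999999999773
```

```bash
python3 -m handwheel '[{"fingers":1,"x":0.03,"y":0,"z":0.01,"spin":0},{"fingers":1,"x":0.06,"y":0,"z":0.02,"spin":0},{"fingers":1,"x":0.09,"y":0,"z":0.03,"spin":0},{"fingers":1,"x":0.11,"y":0,"z":0.04,"spin":0},{"fingers":1,"x":0.125,"y":0,"z":0.0445,"spin":0},{"fingers":1,"x":0.129,"y":0,"z":0.045,"spin":0.2},{"fingers":1,"x":0.129,"y":0,"z":0.045,"spin":0.2},{"fingers":1,"x":0.129,"y":0.02,"z":0.045,"spin":0.2},{"fingers":1,"x":0.129,"y":0.045,"z":0.045,"spin":0.2},{"fingers":1,"x":0.129,"y":0.06,"z":0.045,"spin":0.2}]' 10
python3 -m handwheel '[{"fingers":1,"x":0,"y":0.015,"z":0,"spin":0},{"fingers":1,"x":0,"y":0.025,"z":0,"spin":0},{"fingers":1,"x":0,"y":0.025,"z":0,"spin":0},{"fingers":0.2,"x":0,"y":0.025,"z":0,"spin":0},{"fingers":0.2,"x":0,"y":0.025,"z":0,"spin":0},{"fingers":0.2,"x":0,"y":0.025,"z":0,"spin":0},{"fingers":0.2,"x":0,"y":0.025,"z":0,"spin":0},{"fingers":0.2,"x":0,"y":0.025,"z":0,"spin":0},{"fingers":0.2,"x":0,"y":0.025,"z":0,"spin":0},{"fingers":0.2,"x":0,"y":0.025,"z":0,"spin":0}]' 10
python3 -c "
from h import *
to((ROOT+.0265*A-.003*B+.0137*Z),71.5)"
```

```text
time_s: 38.45
ee_pos: [0.4578, 0.2233, 0.1424]
eef_rot: [-1.57, 0.001, 1.244]
force: [-0.2, -0.0, 0.2]
grip_width: 0.094
time_s: 39.45
ee_pos: [0.4581, 0.2248, 0.1191]
eef_rot: [-1.571, -0.0, 1.245]
force: [-0.6, -0.5, 3.6]
grip_width: 0.0646
t 39.45 pos [0.4581 0.2248 0.1191] yaw 71.33 w 0.0646 F [-0.6 -0.5  3.6] -> x,y,z mm [ 1.7 -0.3  1.8] spin -0.1700000000000017
```

```bash
python3 -m handwheel '[{"fingers":0.2,"x":0.0005,"y":-0.0015,"z":0,"spin":0},{"fingers":0.2,"x":0.0015,"y":-0.003,"z":0,"spin":0},{"fingers":0.2,"x":0.0015,"y":-0.007,"z":-0.007,"spin":0},{"fingers":0.2,"x":0.0015,"y":-0.011,"z":-0.014,"spin":0},{"fingers":0.2,"x":0.0015,"y":-0.015,"z":-0.021,"spin":0},{"fingers":0.2,"x":0.0015,"y":-0.019,"z":-0.028,"spin":0},{"fingers":0.2,"x":0.0015,"y":-0.023,"z":-0.035,"spin":0},{"fingers":0.2,"x":0.0015,"y":-0.027,"z":-0.042,"spin":0},{"fingers":0.2,"x":0.0015,"y":-0.031,"z":-0.049,"spin":0},{"fingers":0.2,"x":0.0015,"y":-0.035,"z":-0.056,"spin":0}]' 10
python3 -m handwheel '[{"fingers":0.2,"x":0,"y":-0.004,"z":-0.007,"spin":0},{"fingers":0.2,"x":0,"y":-0.008,"z":-0.014,"spin":0},{"fingers":0.2,"x":0,"y":-0.012,"z":-0.021,"spin":0},{"fingers":0.2,"x":0,"y":-0.016,"z":-0.028,"spin":0},{"fingers":0.2,"x":0,"y":-0.02,"z":-0.035,"spin":0},{"fingers":0.2,"x":0,"y":-0.024,"z":-0.042,"spin":0},{"fingers":0.2,"x":0,"y":-0.027,"z":-0.047,"spin":0},{"fingers":0.2,"x":0,"y":-0.029,"z":-0.05,"spin":0},{"fingers":0.2,"x":0,"y":-0.029,"z":-0.05,"spin":0},{"fingers":0.2,"x":0,"y":-0.029,"z":-0.05,"spin":0}]' 10
python3 -c "
from h import *
p,d,W=look('side');s,t,b=rodc(W);rho=np.hypot(t,b+.003);m=(rho<.036)&(rho>.016)&(s>-.005)&(s<.16)
print(np.histogram(s[m]*1e3,bins=np.arange(-5,160,3))[0].tolist())
to([.4275,.0674,.0622],71.5)"
```

```text
time_s: 40.45
ee_pos: [0.5121, 0.208, 0.1542]
eef_rot: [-1.571, 0.0, 1.245]
force: [0.4, -0.1, -0.1]
grip_width: 0.0644
time_s: 41.45
ee_pos: [0.5587, 0.1922, 0.1827]
eef_rot: [-1.571, 0.0, 1.245]
force: [-0.7, 0.1, -1.2]
grip_width: 0.0647
[19, 17, 24, 9, 0, 0, 0, 0, 0, 0, 0, 0, 0, 0, 0, 0, 0, 0, 0, 0, 0, 0, 0, 0, 0, 0, 0, 0, 0, 0, 0, 0, 0, 0, 0, 0, 0, 0, 0, 0, 0, 0, 0, 0, 0, 0, 0, 0, 1, 32, 28, 27, 29, 41]
t 41.5 pos [0.5586 0.1923 0.1827] yaw 71.33 w 0.0648 F [ 0.3 -1.  -0.7] -> x,y,z mm [-160.2  120.5   84.2] spin -0.1700000000000017
```

```bash
python3 -m handwheel '[{"fingers":0.2,"x":-0.02,"y":0,"z":0,"spin":0},{"fingers":0.2,"x":-0.045,"y":0,"z":0,"spin":0},{"fingers":0.2,"x":-0.075,"y":0,"z":0.01,"spin":0},{"fingers":0.2,"x":-0.105,"y":0.01,"z":0.03,"spin":0},{"fingers":0.2,"x":-0.13,"y":0.02,"z":0.05,"spin":0},{"fingers":0.2,"x":-0.15,"y":0.035,"z":0.07,"spin":0},{"fingers":0.2,"x":-0.16,"y":0.06,"z":0.082,"spin":0},{"fingers":0.2,"x":-0.16,"y":0.085,"z":0.084,"spin":0},{"fingers":0.2,"x":-0.16,"y":0.11,"z":0.084,"spin":0},{"fingers":0.2,"x":-0.16,"y":0.12,"z":0.084,"spin":0}]' 10
python3 -c "
from h import *
held('s13')
to([.4275,.0674,.0622],71.5)"
```

```text
time_s: 42.5
ee_pos: [0.427, 0.0675, 0.0612]
eef_rot: [-1.569, 0.001, 1.245]
force: [-0.6, -0.2, -0.4]
grip_width: 0.0646
t 42.55 pos [0.427  0.0675 0.0608] yaw 71.33 w 0.0646 F [-1.6  0.  -1.1] -> x,y,z mm [ 0.1 -1.4 -0.6] spin -0.1700000000000017
```

View pics/s13.png

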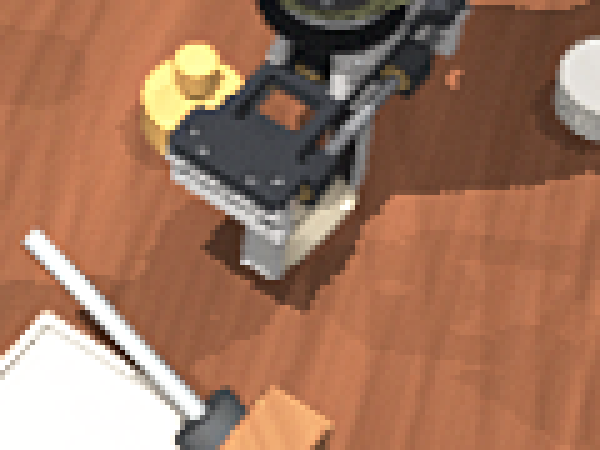

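```bash
python3 -m handwheel '[{"fingers":0.2,"x":0,"y":0.007,"z":0,"spin":0},{"fingers":0.2,"x":0,"y":0.012,"z":0,"spin":0},{"fingers":0.2,"x":0,"y":0.016,"z":0,"spin":0},{"fingers":0.2,"x":0,"y":0.019,"z":0.0065,"spin":0},{"fingers":0.2,"x":0,"y":0.0223,"z":0.0112,"spin":0},{"fingers":0.2,"x":0,"y":0.0263,"z":0.0152,"spin":0},{"fingers":0.2,"x":0,"y":0.031,"z":0.0185,"spin":0},{"fingers":0.2,"x":0,"y":0.036,"z":0.0209,"spin":0},{"fingers":0.2,"x":0,"y":0.039,"z":0.022,"spin":0},{"fingers":0.2,"x":0,"y":0.0395,"z":0.022,"spin":0}]' 6
python3 -m handwheel '[{"fingers":0.2,"x":0,"y":0,"z":0,"spin":0},{"fingers":0.2,"x":0,"y":0,"z":0,"spin":0},{"fingers":0.6,"x":0,"y":0,"z":0,"spin":0},{"fingers":1,"x":0,"y":0,"z":0,"spin":0},{"fingers":1,"x":0,"y":0,"z":0,"spin":0},{"fingers":1,"x":0,"y":0,"z":0,"spin":8},{"fingers":1,"x":0,"y":0,"z":0,"spin":16},{"fingers":1,"x":0,"y":0,"z":0,"spin":24},{"fingers":1,"x":0,"y":0,"z":0,"spin":32},{"fingers":1,"x":0,"y":0,"z":0,"spin":40}]' 10
python3 -m handwheel '[{"fingers":1,"x":0,"y":0,"z":0,"spin":8},{"fingers":1,"x":0,"y":0,"z":0,"spin":16},{"fingers":1,"x":0,"y":0,"z":0,"spin":24},{"fingers":1,"x":0,"y":0,"z":0,"spin":32},{"fingers":1,"x":0,"y":0,"z":0,"spin":40},{"fingers":1,"x":0,"y":0,"z":0,"spin":48},{"fingers":1,"x":0,"y":0,"z":0,"spin":50},{"fingers":0.2,"x":0,"y":0,"z":0,"spin":50},{"fingers":0.2,"x":0,"y":0,"z":0,"spin":50},{"fingers":0.2,"x":0,"y":0,"z":0,"spin":50}]' 10
python3 -m handwheel '[{"fingers":0.2,"x":0,"y":0,"z":0,"spin":0},{"fingers":0.2,"x":0,"y":0,"z":0,"spin":0},{"fingers":0.2,"x":0,"y":0,"z":0,"spin":0},{"fingers":0.2,"x":0,"y":0,"z":0,"spin":0},{"fingers":0.2,"x":0,"y":-0.01,"z":0,"spin":0},{"fingers":0.2,"x":0,"y":-0.025,"z":0,"spin":0},{"fingers":0.2,"x":0,"y":-0.045,"z":0,"spin":0},{"fingers":0.2,"x":0,"y":-0.065,"z":0,"spin":0},{"fingers":0.2,"x":0,"y":-0.08,"z":0,"spin":0},{"fingers":0.2,"x":0,"y":-0.09,"z":0,"spin":0}]' 10
python3 - <<'E'
from h import *
held("s14");p,d,W=look("side");x,y,z=get_obs()['ee_pos'];print(circ(W,x,y,.04,z-.02,z-.002));bore(z-.0074,(x,y))
to([.4659,-.2092,.084],-18.5)
E
```

```text
time_s: 43.55
ee_pos: [0.4069, 0.0746, 0.0229]
eef_rot: [-1.57, 0.0, 1.245]
force: [-0.9, 0.3, 0.6]
grip_width: 0.0648
time_s: 44.55
ee_pos: [0.4073, 0.0745, 0.0234]
eef_rot: [-1.571, -0.0, 0.541]
force: [0.4, 1.1, 0.1]
grip_width: 0.0942
time_s: 45.55
ee_pos: [0.4072, 0.0746, 0.0234]
eef_rot: [-1.571, -0.0, -0.325]
force: [0.4, 0.2, 0.6]
grip_width: 0.0734
time_s: 46.55
ee_pos: [0.4075, 0.0746, 0.115]
eef_rot: [-1.57, -0.002, -0.326]
force: [-0.2, -0.9, -1.1]
grip_width: 0.0621
(412, 0.41, 0.0813, 0.0379, array([0.4113, 0.0807, 0.1054]), np.float64(0.1057))
hole [337.71428571 262.28571429] 5.5 [0.4172 0.0899 0.1072]
hole [342.61904762 259.9047619 ] 35.5 [0.4073 0.0781 0.1072]
t 46.7 pos [0.4073 0.0746 0.1137] yaw -18.67 w 0.062 F [-0.6  0.  -1.2] -> x,y,z mm [ 146.3   29.7 -250.1] spin -0.1700000000000017
```

```bash
python3 -m handwheel '[{"fingers":0.2,"x":0.01,"y":0,"z":-0.018,"spin":0},{"fingers":0.2,"x":0.028,"y":0,"z":-0.048,"spin":0},{"fingers":0.2,"x":0.045,"y":0,"z":-0.078,"spin":0},{"fingers":0.2,"x":0.063,"y":0,"z":-0.108,"spin":0},{"fingers":0.2,"x":0.08,"y":0,"z":-0.138,"spin":0},{"fingers":0.2,"x":0.097,"y":0,"z":-0.168,"spin":0},{"fingers":0.2,"x":0.115,"y":0,"z":-0.198,"spin":0},{"fingers":0.2,"x":0.131,"y":0,"z":-0.225,"spin":0},{"fingers":0.2,"x":0.142,"y":0.003,"z":-0.244,"spin":0},{"fingers":0.2,"x":0.1463,"y":0.006,"z":-0.25,"spin":0}]' 10
python3 -m handwheel '[{"fingers":0.2,"x":0,"y":0.006,"z":0,"spin":0},{"fingers":0.2,"x":0,"y":0.012,"z":0,"spin":0},{"fingers":0.2,"x":0,"y":0.016,"z":0,"spin":0},{"fingers":0.2,"x":0,"y":0.019,"z":0,"spin":0},{"fingers":0.2,"x":0,"y":0.0205,"z":0,"spin":0},{"fingers":0.2,"x":0,"y":0.0205,"z":0,"spin":0},{"fingers":0.2,"x":0,"y":0.0205,"z":0,"spin":0},{"fingers":0.2,"x":0,"y":0.0205,"z":0,"spin":0},{"fingers":0.2,"x":0,"y":0.0205,"z":0,"spin":0},{"fingers":0.2,"x":0,"y":0.0205,"z":0,"spin":0}]' 10
python3 -c "
from h import *
to([.4659,-.2092,.0854],-18.5)"
```

```text
time_s: 47.7
ee_pos: [0.4655, -0.2106, 0.1062]
eef_rot: [-1.571, 0.001, -0.328]
force: [0.9, 0.4, -0.7]
grip_width: 0.0622
time_s: 48.7
ee_pos: [0.4658, -0.2092, 0.0869]
eef_rot: [-1.571, -0.0, -0.326]
force: [0.2, 0.3, -1.2]
grip_width: 0.0617
t 48.7 pos [ 0.4658 -0.2092  0.0869] yaw -18.68 w 0.0617 F [ 0.2  0.3 -1.2] -> x,y,z mm [ 0.1  1.5 -0. ] spin -0.17999999999999972
```

```bash
python3 -m handwheel '[{"fingers":0.2,"x":0,"y":0.0016,"z":0,"spin":0},{"fingers":0.2,"x":0,"y":0.0016,"z":0,"spin":0},{"fingers":0.5,"x":0,"y":0.0016,"z":0,"spin":0},{"fingers":0.8,"x":0,"y":0.0016,"z":0,"spin":0},{"fingers":0.8,"x":0,"y":0.0016,"z":0,"spin":0},{"fingers":0.8,"x":0,"y":0.0016,"z":0,"spin":-8},{"fingers":0.8,"x":0,"y":0.0016,"z":0,"spin":-16},{"fingers":0.8,"x":0,"y":0.0016,"z":0,"spin":-24},{"fingers":0.8,"x":0,"y":0.0016,"z":0,"spin":-32},{"fingers":0.8,"x":0,"y":0.0016,"z":0,"spin":-40}]' 6
python3 -m handwheel '[{"fingers":0.8,"x":0,"y":0,"z":0,"spin":-8},{"fingers":0.8,"x":0,"y":0,"z":0,"spin":-16},{"fingers":0.8,"x":0,"y":0,"z":0,"spin":-24},{"fingers":0.8,"x":0,"y":0,"z":0,"spin":-32},{"fingers":0.8,"x":0,"y":0,"z":0,"spin":-40},{"fingers":0.8,"x":0,"y":0,"z":0,"spin":-48},{"fingers":0.8,"x":0,"y":0,"z":0,"spin":-50},{"fingers":0.2,"x":0,"y":0,"z":0,"spin":-50},{"fingers":0.2,"x":0,"y":0,"z":0,"spin":-50},{"fingers":0.2,"x":0,"y":0,"z":0,"spin":-50}]' 6
python3 -m handwheel '[{"fingers":0.2,"x":0,"y":0,"z":0,"spin":0},{"fingers":0.2,"x":0,"y":0,"z":0,"spin":0},{"fingers":0.2,"x":0,"y":0,"z":0,"spin":0},{"fingers":0.2,"x":0,"y":0,"z":0,"spin":0},{"fingers":0.2,"x":0,"y":0,"z":0,"spin":0},{"fingers":0.6,"x":0,"y":0,"z":0,"spin":0},{"fingers":0.9,"x":0,"y":0,"z":0,"spin":0},{"fingers":1,"x":0,"y":0,"z":0,"spin":0},{"fingers":1,"x":0,"y":-0.01,"z":0,"spin":0},{"fingers":1,"x":0,"y":-0.03,"z":0,"spin":0}]' 6
python3 -m handwheel '[{"fingers":1,"x":0,"y":-0.02,"z":0,"spin":0},{"fingers":1,"x":0.02,"y":-0.03,"z":0.002,"spin":0},{"fingers":1,"x":0.045,"y":-0.03,"z":0.004,"spin":0},{"fingers":1,"x":0.075,"y":-0.03,"z":0.007,"spin":0},{"fingers":1,"x":0.105,"y":-0.03,"z":0.01,"spin":0},{"fingers":0.4,"x":0.135,"y":-0.03,"z":0.013,"spin":0},{"fingers":0.4,"x":0.165,"y":-0.03,"z":0.016,"spin":0},{"fingers":0.4,"x":0.188,"y":-0.03,"z":0.0176,"spin":0},{"fingers":0.4,"x":0.1998,"y":-0.03,"z":0.0176,"spin":0},{"fingers":0.4,"x":0.1998,"y":-0.03,"z":0.0176,"spin":0}]' 20
python3 - <<'E'
from h import *
p,d,W=look("top");print("stack",circ(W,.466,-.209,.05,.068,.085));print("lower",circ(W,.466,-.209,.05,.03,.068))
q,d,W=look("side");print("weight body",circ(W,.513,-.013,.045,.018,.034),"knob",circ(W,.513,-.013,.03,.05,.07))
cv2.imwrite("pics/s15.png",np.hstack([q[160:300,280:400,::-1].repeat(3,0).repeat(3,1),p[190:330,240:370,::-1].repeat(3,0).repeat(3,1)]))
to([.5125,-.0141,.05],71.5)
E
```

```text
time_s: 49.7
ee_pos: [0.4657, -0.2091, 0.0852]
eef_rot: [-1.571, 0.0, 0.378]
force: [0.0, -0.2, -1.0]
grip_width: 0.0845
time_s: 50.7
ee_pos: [0.4658, -0.2091, 0.0852]
eef_rot: [-1.571, 0.0, 1.244]
force: [-0.5, -0.2, 0.7]
grip_width: 0.0648
time_s: 51.7
ee_pos: [0.4652, -0.2088, 0.1151]
eef_rot: [-1.569, -0.0, 1.245]
force: [0.4, -0.3, 0.2]
grip_width: 0.0941
time_s: 52.7
ee_pos: [0.5134, -0.0135, 0.1457]
eef_rot: [-1.571, -0.0, 1.246]
force: [-0.7, -0.9, 0.8]
grip_width: 0.0662
stack (344, 0.4659, -0.2073, 0.0319, array([ 0.4661, -0.207 ,  0.0758]), np.float64(0.0759))
lower (57, 0.4685, -0.1925, 0.0277, array([ 0.4693, -0.1928,  0.0488]), np.float64(0.0472))
weight body (223, 0.5136, -0.0097, 0.0303, array([ 0.5125, -0.0033,  0.0267]), np.float64(0.0268)) knob (58, 0.5154, -0.0099, 0.0139, array([ 0.5138, -0.0089,  0.0575]), np.float64(0.0581))
t 52.8 pos [ 0.513  -0.0148  0.1454] yaw 71.32 w 0.0656 F [ 0.5 -0.9  0.5] -> x,y,z mm [ 0.5 95.4  0.7] spin -0.18000000000000682
```

View pics/s15.png

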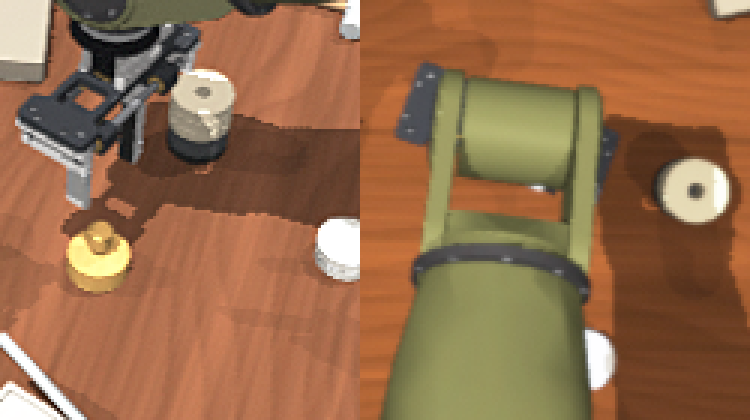

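```bash
python3 -m handwheel '[{"fingers":0.4,"x":0,"y":0.025,"z":0,"spin":0},{"fingers":0.4,"x":0,"y":0.055,"z":0,"spin":0},{"fingers":0.4,"x":0,"y":0.08,"z":0,"spin":0},{"fingers":0.4,"x":0,"y":0.09,"z":0,"spin":0},{"fingers":0.4,"x":0,"y":0.0945,"z":0,"spin":0},{"fingers":0.4,"x":0,"y":0.0945,"z":0,"spin":0},{"fingers":-0.6,"x":0,"y":0.0945,"z":0,"spin":0},{"fingers":-0.6,"x":0,"y":0.0945,"z":0,"spin":0},{"fingers":-0.6,"x":0,"y":0.0945,"z":0,"spin":0},{"fingers":-0.6,"x":0,"y":0.0945,"z":0,"spin":0}]' 40
python3 -m handwheel '[{"fingers":-0.6,"x":0,"y":0,"z":0,"spin":0},{"fingers":-0.6,"x":0,"y":0,"z":0,"spin":0},{"fingers":-0.6,"x":0,"y":0,"z":0,"spin":0},{"fingers":-0.6,"x":0,"y":0,"z":0,"spin":0},{"fingers":-0.6,"x":0,"y":0,"z":0,"spin":0},{"fingers":-0.6,"x":0,"y":0,"z":0,"spin":0},{"fingers":-0.6,"x":0,"y":0,"z":0,"spin":0},{"fingers":-0.6,"x":0,"y":-0.003,"z":0,"spin":0},{"fingers":-0.6,"x":0,"y":-0.006,"z":0,"spin":0},{"fingers":-0.6,"x":0,"y":-0.01,"z":0,"spin":0}]' 40
python3 -c "
from h import *
to([.4658,-.2091,.127],71.5)"
```

```text
time_s: 53.8
ee_pos: [0.5132, -0.0142, 0.0511]
eef_rot: [-1.571, -0.0, 1.245]
force: [-0.3, 0.2, -0.0]
grip_width: 0.037
time_s: 54.8
ee_pos: [0.5127, -0.0141, 0.0605]
eef_rot: [-1.57, 0.0, 1.245]
force: [-0.6, -0.1, -5.1]
grip_width: 0.0234
t 54.8 pos [ 0.5127 -0.0141  0.0605] yaw 71.33 w 0.0234 F [-0.6 -0.1 -5.1] -> x,y,z mm [-199.7  -66.4  -17.9] spin -0.1700000000000017
```

```bash
python3 -m handwheel '[{"fingers":-0.6,"x":0,"y":-0.01,"z":0,"spin":0},{"fingers":-0.6,"x":0,"y":-0.025,"z":0,"spin":0},{"fingers":-0.6,"x":0,"y":-0.04,"z":0,"spin":0},{"fingers":-0.6,"x":0,"y":-0.055,"z":0,"spin":0},{"fingers":-0.6,"x":0,"y":-0.07,"z":0,"spin":0},{"fingers":-0.6,"x":0,"y":-0.08,"z":0,"spin":0},{"fingers":-0.6,"x":0,"y":-0.088,"z":0,"spin":0},{"fingers":-0.6,"x":0,"y":-0.09,"z":0,"spin":0},{"fingers":-0.6,"x":-0.01,"y":-0.09,"z":-0.001,"spin":0},{"fingers":-0.6,"x":-0.025,"y":-0.09,"z":-0.003,"spin":0}]' 40
python3 -m handwheel '[{"fingers":-0.6,"x":-0.015,"y":0,"z":-0.001,"spin":0},{"fingers":-0.6,"x":-0.035,"y":0,"z":-0.003,"spin":0},{"fingers":-0.6,"x":-0.055,"y":0,"z":-0.005,"spin":0},{"fingers":-0.6,"x":-0.075,"y":0,"z":-0.007,"spin":0},{"fingers":-0.6,"x":-0.095,"y":0,"z":-0.009,"spin":0},{"fingers":-0.6,"x":-0.115,"y":0,"z":-0.01,"spin":0},{"fingers":-0.6,"x":-0.135,"y":0,"z":-0.012,"spin":0},{"fingers":-0.6,"x":-0.155,"y":0,"z":-0.013,"spin":0},{"fingers":-0.6,"x":-0.168,"y":0,"z":-0.0145,"spin":0},{"fingers":-0.6,"x":-0.1745,"y":0,"z":-0.015,"spin":0}]' 40
python3 - <<'E'
from h import *
p,d,W=look("side");o=get_obs();x,y,z=o['ee_pos']
cv2.imwrite("pics/s16.png",p[120:230,290:410,::-1].repeat(5,0).repeat(5,1))
print("stack",circ(W,.4675,-.205,.05,.068,.082),"weight body",circ(W,x,y,.045,z-.032,z-.018))
to([.4658,-.2091,.127],71.5)
E
```

```text
time_s: 55.8
ee_pos: [0.5075, -0.0394, 0.1501]
eef_rot: [-1.57, 0.0, 1.246]
force: [-0.0, 0.1, -6.5]
grip_width: 0.0231
time_s: 56.8
ee_pos: [0.4656, -0.2105, 0.1505]
eef_rot: [-1.57, 0.0, 1.243]
force: [0.4, -0.1, -6.2]
grip_width: 0.0236
stack (168, 0.4682, -0.2026, 0.0337, array([ 0.4648, -0.193 ,  0.0748]), np.float64(0.075)) weight body (170, 0.467, -0.2044, 0.0323, array([ 0.4632, -0.1966,  0.1258]), np.float64(0.1258))
t 56.85 pos [ 0.4656 -0.2106  0.1506] yaw 71.24 w 0.0235 F [-0.3 -0.7 -5.7] -> x,y,z mm [ 1.4 23.6  0.3] spin -0.2600000000000051
```

View pics/s16.png

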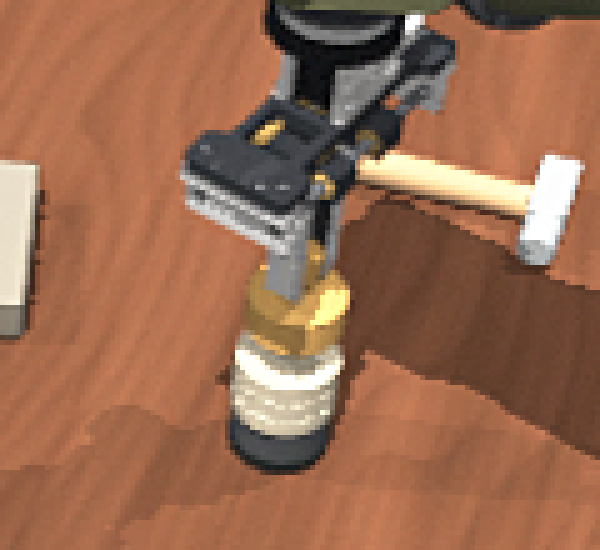

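```bash
python3 -m handwheel '[{"fingers":-0.6,"x":0,"y":0.005,"z":0,"spin":0},{"fingers":-0.6,"x":0,"y":0.01,"z":0,"spin":0},{"fingers":-0.6,"x":0,"y":0.014,"z":0,"spin":0},{"fingers":-0.6,"x":0,"y":0.017,"z":0,"spin":0},{"fingers":-0.6,"x":0,"y":0.019,"z":0,"spin":0},{"fingers":-0.6,"x":0,"y":0.0205,"z":0,"spin":0},{"fingers":-0.6,"x":0,"y":0.0215,"z":0,"spin":0},{"fingers":-0.6,"x":0,"y":0.0215,"z":0,"spin":0},{"fingers":-0.6,"x":0,"y":0.0215,"z":0,"spin":0},{"fingers":-0.6,"x":0,"y":0.0215,"z":0,"spin":0}]' 40
python3 -c "
from h import *
to([.4658,-.2091,.127],71.5)"
```

```text
time_s: 57.85
ee_pos: [0.4663, -0.209, 0.1294]
eef_rot: [-1.571, 0.0, 1.245]
force: [-0.5, -0.3, -5.1]
grip_width: 0.0234
t 57.85 pos [ 0.4663 -0.209   0.1294] yaw 71.32 w 0.0234 F [-0.5 -0.3 -5.1] -> x,y,z mm [-0.2  2.4  0.4] spin -0.18000000000000682
```

```bash
python3 -m handwheel '[{"fingers":-0.6,"x":0,"y":0.001,"z":0,"spin":0},{"fingers":-0.6,"x":0,"y":0.0018,"z":0,"spin":0},{"fingers":-0.6,"x":0,"y":0.0024,"z":0,"spin":0},{"fingers":-0.6,"x":0,"y":0.0024,"z":0,"spin":0},{"fingers":-0.6,"x":0,"y":0.0024,"z":0,"spin":0},{"fingers":-0.6,"x":0,"y":0.0024,"z":0,"spin":0},{"fingers":-0.6,"x":0,"y":0.0024,"z":0,"spin":0},{"fingers":-0.6,"x":0,"y":0.0024,"z":0,"spin":0},{"fingers":-0.6,"x":0,"y":0.0024,"z":0,"spin":0},{"fingers":-0.6,"x":0,"y":0.0024,"z":0,"spin":0}]' 40
python3 -c "
from h import *
to([.4658,-.2091,.127],71.5)"
```

```text
time_s: 58.85
ee_pos: [0.4663, -0.209, 0.1269]
eef_rot: [-1.571, 0.0, 1.245]
force: [0.7, 0.0, -4.1]
grip_width: 0.0237
t 58.85 pos [ 0.4663 -0.209   0.1269] yaw 71.33 w 0.0237 F [ 0.7  0.  -4.1] -> x,y,z mm [-0.3 -0.1  0.4] spin -0.1700000000000017
```

```bash
python3 -m handwheel '[{"fingers":-0.6,"x":0,"y":0.0008,"z":0,"spin":0},{"fingers":-0.6,"x":0,"y":0.0008,"z":0,"spin":0},{"fingers":-0.6,"x":0,"y":0.0008,"z":0,"spin":0},{"fingers":-0.35,"x":0,"y":0.0008,"z":0,"spin":0},{"fingers":-0.2,"x":0,"y":0.0008,"z":0,"spin":0},{"fingers":0,"x":0,"y":0.0008,"z":0,"spin":0},{"fingers":0.4,"x":0,"y":0.0008,"z":0,"spin":0},{"fingers":0.4,"x":0,"y":0.0008,"z":0,"spin":0},{"fingers":0.4,"x":0,"y":-0.015,"z":0,"spin":0},{"fingers":0.4,"x":0,"y":-0.04,"z":0,"spin":0}]' 20
python3 -m handwheel '[{"fingers":0.4,"x":0,"y":-0.03,"z":0,"spin":0},{"fingers":0.4,"x":0,"y":-0.06,"z":0,"spin":0},{"fingers":0.4,"x":0.03,"y":-0.08,"z":0.01,"spin":0},{"fingers":0.4,"x":0.07,"y":-0.08,"z":0.02,"spin":0},{"fingers":0.4,"x":0.11,"y":-0.08,"z":0.03,"spin":0},{"fingers":0.4,"x":0.15,"y":-0.08,"z":0.04,"spin":0},{"fingers":0.4,"x":0.19,"y":-0.08,"z":0.05,"spin":0},{"fingers":0.4,"x":0.22,"y":-0.08,"z":0.055,"spin":0},{"fingers":0.4,"x":0.24,"y":-0.08,"z":0.06,"spin":0},{"fingers":0.4,"x":0.24,"y":-0.08,"z":0.06,"spin":0}]' 20
python3 - <<'E'
from h import *
q,_,W=look("side");p,d,T=look("top")
W0=np.load("pics/sideW.npy");T0=np.load("pics/topW.npy")
print("knob",circ(T,.466,-.209,.04,.125,.145));print("body",circ(T,.466,-.209,.05,.095,.11));print("rim",circ(T,.466,-.209,.06,.068,.085));print("tin",circ(T,.29,-.108,.06,.02,.032))
print("knob side",circ(W,.467,-.205,.04,.125,.145),"body",circ(W,.467,-.205,.05,.095,.11))
for k,(x,y,z) in dict(jar=(.713,-.005,.1),tub=(.617,.442,.083),slab=(.696,-.296,.034)).items(): print(k,circ(T0,x,y,.1,z-.006,z+.008)[1:3],circ(T,x,y,.1,z-.006,z+.008)[1:3])
cv2.imwrite("pics/f.png",np.hstack([q[120:260,270:400,::-1].repeat(3,0).repeat(3,1),p[140:310,270:400,::-1].repeat(3,0).repeat(3,1)[:420]]))
to([.4658,-.2091,.127],71.5)
E
```

```text
time_s: 59.85
ee_pos: [0.4657, -0.2086, 0.1662]
eef_rot: [-1.568, -0.0, 1.245]
force: [-0.4, 0.3, 0.1]
grip_width: 0.0654
time_s: 60.85
ee_pos: [0.4862, 0.0395, 0.2468]
eef_rot: [-1.571, -0.0, 1.248]
force: [-0.6, -0.2, -0.3]
grip_width: 0.0657
knob (65, 0.4661, -0.2073, 0.0126, array([ 0.4662, -0.2065,  0.1345]), np.float64(0.1347))
body (262, 0.4664, -0.2078, 0.0301, array([ 0.4664, -0.2051,  0.1032]), np.float64(0.1034))
rim (42, 0.4657, -0.2073, 0.0317, array([ 0.4692, -0.1883,  0.0752]), np.float64(0.0746))
tin (307, 0.2904, -0.1075, 0.0299, array([ 0.2907, -0.1071,  0.0259]), np.float64(0.0259))
knob side (52, 0.4652, -0.2054, 0.0141, array([ 0.466 , -0.2021,  0.1326]), np.float64(0.1329)) body (198, 0.4673, -0.2051, 0.0313, array([ 0.4662, -0.1968,  0.1026]), np.float64(0.1029))
jar (0.7212, -0.0016) (0.7212, -0.0019)
tub (0.6164, 0.4473) (0.6168, 0.4475)
slab (0.6987, -0.2946) (0.6995, -0.2945)
t 60.95 pos [0.4862 0.0374 0.2468] yaw 71.37 w 0.0658 F [-0.   0.6 -0.5] -> x,y,z mm [-240.1  119.8  -59.4] spin -0.12999999999999545
```

View pics/f.png

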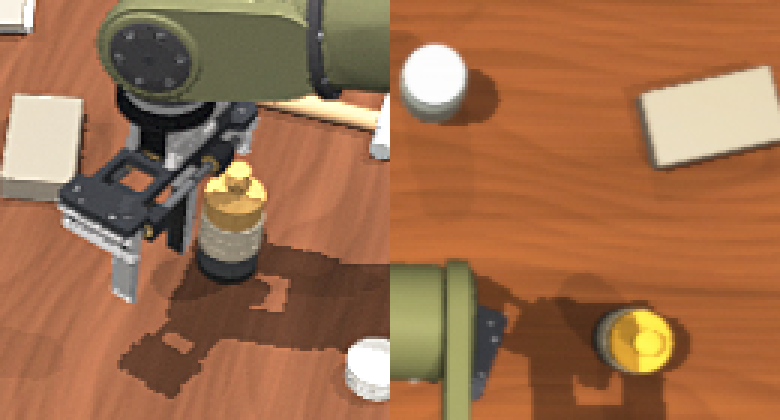

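Stack and weight are centred to about 1 mm, the tin stands flat and well clear of the block, and the jar, tub and slab have not moved. I'm handing the job in.

```bash
python3 -c "
from station import workorder;print(workorder.hand_in())"
```

```text
the job is handed in; nothing more can be done
None
```

The job is done and handed in at about 61 s on the robot's clock. I moved the tin off the block, then slid three wheels off the rod; only three were there. I laid each one flat on the bench, then stacked it on the block and squeezed it to centre. The brass weight went on top last, knob up.

**Last checks:**
- **Stack and weight:** The stack top is at 76 mm, as expected for three wheels. Seen from above, wheels, weight body and knob are all centred within about 1 mm of the block.
- **Tin:** It was knocked about 5 cm during the run but still stands flat, about 20 cm from the block.
- **Bystanders:** Jar, tub and slab read within 1 mm of where they started. I never went near the hammer, but I did not measure it again.
- **Disagreement:** The side camera reads about 2–4 mm off the top camera and the arm. I put that down to calibration and partly hidden rims.
- **Unexplained:** Each wheel read 62 mm instead of 64 mm in the second bench grip, possibly because it sat off-centre in the pads. The last squeeze on the stack read about 65 mm.

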